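# Bring a cover plate from the slotted rack to the inspection stand

### The arm

A 7-joint arm with a two-finger parallel gripper is mounted at the origin on the work surface. World frame = base frame: x ahead of the robot, y to its left, z up, the work surface at z = 0. Lengths are in m, angles in rad, forces in N, time in s.
With the tool pointing down it reaches from about 0.35 to 0.9 m from the base axis. Payload 7.2 kg.
Tool frame: the origin (TCP) lies between the finger pads; the fingertips stand 17 mm ahead of it and the grasp point (between the pads) lies 2 mm behind it; z points along the fingers, y is the line along which they close (so a half turn about z gives the same grasp; the last joint's range is limited). The gripper opens to 85 mm and grips with 20 to 120 N. Pads are 22 mm wide; open, the fingers measure 114 mm over their backs; the gripper's body (76 mm by 85 mm) begins 54 mm behind the grasp point. The pads swing forward as they close: fully open they stand 13 mm farther back than shut.
Start: joints at [-0.068, 0.411, -0.013, 1.596, 0.006, 1.134, -0.082], TCP at [0.625, -0, 0.208] pointing down, gripper open.
Joint ranges: [-2.95, 2.95], [-0.29, 1.99], [-1.47, 1.44], [0.14, 2.54], [-1.03, 4.17], [0.13, 1.85], [-2.86, 2.86]. Speed limits (rad/s): [2.39, 2.39, 3.01, 3.01, 3.14, 3.14, 3.14].

### API

Orientations are given as a rotation vector (axis times angle).
In Python, from workcell import robot, capture, camera_params, job gives the robot as it stands. The module is installed in compiled form; this text tells all that it offers.
- The arm moves only by the tool move_arm, never from a script. Its argument "deltas" is one flat list of numbers, 7 for each row, row after row: the shift along the world's x, y, z in units of 30 mm (1.0 is 30 mm), then the turn, a rotation vector about the world's x, y, z in units of 6 degrees (1.0 is 6 degrees), then the closure, from 0 (fully open) to 1 (shut). In form: [tx, ty, tz, ax, ay, az, jaw, tx, ty, tz, ax, ay, az, jaw, ...]. A call has 1 to 12 rows; each row shifts and turns the commanded pose from where the row before left it; what a row does not reach is not made up. A row lasts 1/10 s, in which the tool goes at most 50 mm and 8.59 degrees, less where a joint would pass 70% of its speed; a pose out of reach is approached as far as the arm can. A call is refused whole if a number of a shift passes 1 or a number of a turn 1, either way. A call with a gripper value outside its range is refused whole. The fingers move at their own pace and stop on an object; the grip force is fixed at half the most. Time passes only in rows, so rows that do not move let the fingers close. It gives the time, the measured TCP pose, the force, the opening and the grip force at its end, in the units of the state.
- robot.read_state(): the state, without advancing time (a new reading comes with each control period).
- capture(name): name is "scene" or "side" or "wrist"; returns the picture (400x640x3 uint8, red, green, blue); there is no depth.
- camera_params(name): a dict with "intrinsics" (3x3 intrinsics, pixels), "R" (3x3) and "t" (3): a world point X has camera coordinates R X + t. Camera axes: x right, y down, z forward; pixel columns grow to the right and rows downward; lengths in m; the calibration is good to about 2 mm. A picture is of the moment at which its call begins: read the wrist's pose just before it. camera_params takes no time and is no camera call; for the wrist camera it gives the pose at the moment of the call.
- job.sign_off(): hands the job in; it is judged then, once.
The state is a dict: "clock": time; "q": joint angles; "joint_velocities": joint speeds; "joint_torque": joint torques, N m; "tcp_pos": TCP position; "tool_rot": TCP orientation; "contact_force": force on the tool from outside, world axes, zero at the start; "ft_torque": the same for the moment, N m; "finger_gap": opening from 0.0 (shut) to 1.0 (fully open); "gripper_force": force on a finger pad.
Only numpy, scipy, OpenCV 4.12 (cv2) and the standard library are available. Lean on these libraries where they do the work, as an engineer would, in place of code of your own. Each camera call takes 0.05 s, during which the arm holds its last target. There are 200 camera calls.

### The job

Swing the keeper bar back off the slotted rack, slide the cover plate with the centred tab (a shoulder on both sides) up out of its slot, and set it, without dropping it, upright on the ledge of the inspection stand, tab up, centred and leaning flat against the backboard. Then swing the keeper bar shut over the remaining plates again. Leave the other plates in their slots and the gear, bottle, shaft and jar where they stand.

Things in the scene. Friction and masses are not known exactly. Their poses are not given: they have to be found in the camera images.
- comb: fixed brown wooden slotted rack leaning 25 deg towards the robot. Origin mid slot floors; z up along the slots (the way plates slide out), y across the four slots, x along a slot, away from the robot and up. Slots at y = -63, -21, 21, 63 mm, 12 mm wide, 45 deep, between 30 mm dividers, which the plates overtop by 65 mm, 34 mm apart
- keeper (a joint): dark steel keeper bar across the rack, 236 mm long, 14 wide, 12 thick, 7 mm above the plates' tops (bar top 129 mm above the slot floors). Turns at one end about the rack's z axis: 0 rad shut, across the plates; grows as the free end swings back, away from the robot (to 1.75; clear of the plates beyond 1.3). Stiff: stays where left
- keeper_hinge (a point): point on the keeper bar's hinge axis at the height of the bar's middle: x = 0, y = +142, z = 123 mm in the rack's (comb) frame
- keeper_peg (a point): middle of the steel finger peg that stands up on the keeper bar, along the rack's z axis: 14 mm diameter, rises 34 mm above the bar's top, 80 mm from the hinge axis
- tab_plate: the plate to bring: aluminium plate 100 wide (its x) x 8 thick (its y) x 110 mm high (its z), origin at the centre of its bottom edge; the upper 40 mm is a centred tab only 44 mm wide, with a shoulder on both sides. Mass about 0.25 kg. Stands in any of the slots
- corner_plate: similar aluminium plate 100 wide (its x) x 8 thick (its y) x 110 mm high (its z), origin at the centre of its bottom edge; only one upper corner cut away (28 x 40 mm): stays in its slot
- plain_plate_a: plain rectangular aluminium plate 100 wide (its x) x 8 thick (its y) x 110 mm high (its z), origin at the centre of its bottom edge; stays in its slot
- plain_plate_b: plain rectangular aluminium plate 100 wide (its x) x 8 thick (its y) x 110 mm high (its z), origin at the centre of its bottom edge; stays in its slot
- backboard: fixed grey inspection stand: backboard 120 wide, 60 mm high over a ledge 150 mm wide, leaning 25 deg, top towards the robot, face looking away from the robot and up. Origin on the ledge at the foot of the face, midway; z up the face, y across, x out of the face. Ledge 22 mm deep, lip 6 thick, 12 high. A plate leaning flat has its origin at x = 4, z = 0 mm
- gear: bystander: steel gear 82 mm across and 28 high, lying on the bench; origin under its centre
- oil_bottle: bystander: grey bottle 60 mm diameter, 150 high; origin under its centre
- pinion_shaft: bystander: steel shaft 160 mm long (its y) on two wooden blocks, 36 high; origin under its centre
- parts_jar: bystander: white open cup 80 mm diameter, 70 high; origin under its centre
Mind the look-alikes: they are no part of the job. What is shaped like the tab_plate but turquoise is not meant.

How it is judged:
By the outcome, as a careful person would: the job done as asked, in the order asked, and still so for the second after the job is handed in, with the robot touching nothing.
It also fails if it takes over 61 s, if anything falls off the work surface, if the arm or the gripper's body presses on something with over 40 N, if the wrist force passes 120 N, or if a joint passes its speed limit or range.

## Working session

There is one attempt and no reset: what is moved stays moved. The work goes in short steps, Python scripts to look and compute and a tool call to move; the robot and the scene stay as the last step left them, time stands still between calls to the robot, and variables do not carry over. Pictures are saved under pics/ and viewed, at most 10 in all, crops included, and the job is handed in when it is done.

Besides the shell and the picture viewer there is one more tool, called by a JSON object that holds its "name" and its "arguments". move_arm: Moves the arm, as the interface text tells. Its arguments: {"type":"object","properties":{"deltas":{"type":"array"}},"required":["deltas"]}

```bash
mkdir -p pics
python3 - <<'E'
from workcell import robot,capture,camera_params
import cv2,numpy as np
s=robot.read_state();print(s)
for n in("scene","side"):
    im=capture(n);cv2.imwrite(f"pics/{n}0.png",im[...,::-1]);p=camera_params(n);print(n,p)
E
```

```text
{'clock': 0.0, 'q': array([-0.06821861,  0.4119073 , -0.01270852,  1.597039  ,  0.00557909,
        1.1342953 , -0.08217318]), 'joint_velocities': array([-4.66292857e-04, -3.43620662e-07, -1.18770949e-03,  9.35098859e-04,
        2.80535023e-04,  1.37312256e-03,  1.85327846e-03]), 'joint_torque': array([-1.18789325e-03, -6.00636005e+01,  6.81361444e-01, -2.99419034e+01,
        1.37590774e-02,  1.04116063e-02,  2.51732433e-05]), 'tcp_pos': array([ 6.24470770e-01, -2.74488789e-05,  2.07650564e-01]), 'tool_rot': array([-2.22061977e+00, -2.22074852e+00,  1.89606929e-03]), 'contact_force': array([ 0.08222   ,  0.25882259, -0.2002497 ]), 'ft_torque': array([ 0.03686227, -0.00144271, -0.01001214]), 'gripper_force': 0.0, 'finger_gap': 0.998878918867918}
scene {'intrinsics': array([[463.04273629,   0.        , 322.85222123],
       [  0.        , 463.04273629, 197.3731677 ],
       [  0.        ,   0.        ,   1.        ]]), 'R': array([[-0.5091339 ,  0.8606527 , -0.00772063],
       [ 0.52466261,  0.30323727, -0.79547238],
       [-0.68228426, -0.40905268, -0.60594067]]), 't': array([ 0.34987496, -0.21452654,  1.78420151])}
side {'intrinsics': array([[404.57731303,   0.        , 320.84953779],
       [  0.        , 404.57731303, 196.13123065],
       [  0.        ,   0.        ,   1.        ]]), 'R': array([[-0.99825724, -0.05476277, -0.02198917],
       [-0.01631066,  0.61414434, -0.78902515],
       [ 0.05671373, -0.78729141, -0.61396725]]), 't': array([0.64136454, 0.14159711, 1.28985068])}
```

View pics/scene0.png

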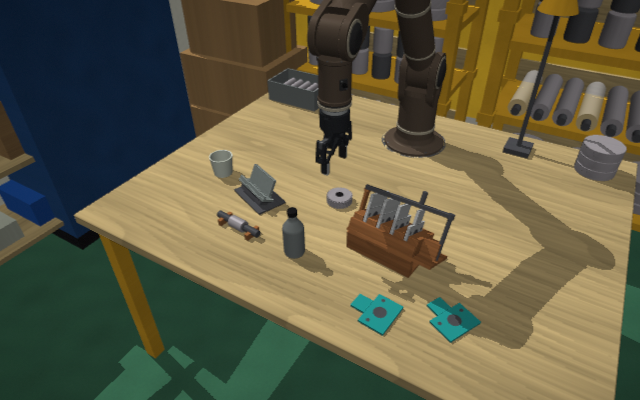

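View pics/side0.png

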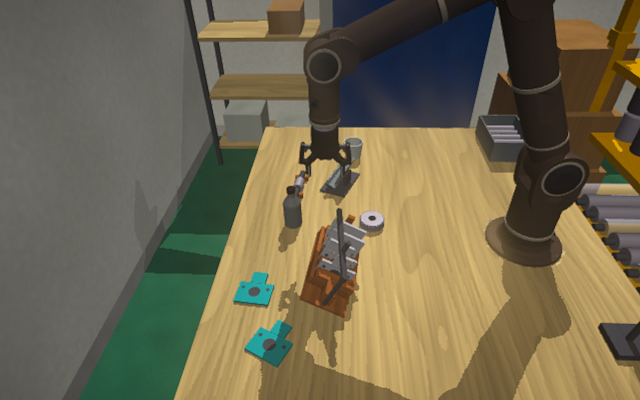

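The scene view shows the rack at about (400,230) px, the stand at (260,190), the gear at (339,198), the bottle at (293,235), the jar at (222,163) and the shaft at (238,222). In the side view the rack is at about (335,265) and the stand at (341,182). I'll enlarge both next.

Run:
```python
import cv2,numpy as np
a=cv2.imread("pics/scene0.png");b=cv2.imread("pics/side0.png")
def grid(im,x,y,w,h,s):
    c=cv2.resize(im[y:y+h,x:x+w],None,fx=s,fy=s,interpolation=cv2.INTER_CUBIC)
    for u in range(x-x%10+10,x+w,10):
        cv2.line(c,((u-x)*s,0),((u-x)*s,4 if u%50 else 12),(0,0,255),1)
        if u%20==0: cv2.putText(c,str(u),((u-x)*s-10,16),0,.35,(0,0,255),1)
    for v in range(y-y%10+10,y+h,10):
        cv2.line(c,(0,(v-y)*s),(6,(v-y)*s),(0,0,255),1)
        if v%20==0: cv2.putText(c,str(v),(8,(v-y)*s+4),0,.35,(0,0,255),1)
    return c
m=grid(a,335,175,133,100,6); cv2.imwrite("pics/c1.png",m)
m2=np.hstack([grid(a,230,155,66,100,6),grid(b,295,160,67,100,6)]);
m3=grid(b,295,200,80,120,5)
cv2.imwrite("pics/c2.png",np.hstack([m3,cv2.resize(grid(a,230,160,66,60,6),(396,360)) if 0 else np.vstack([grid(a,230,160,66,50,6),grid(b,310,165,66,50,6)])]))
```

```text
(no output)
```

View pics/c1.png

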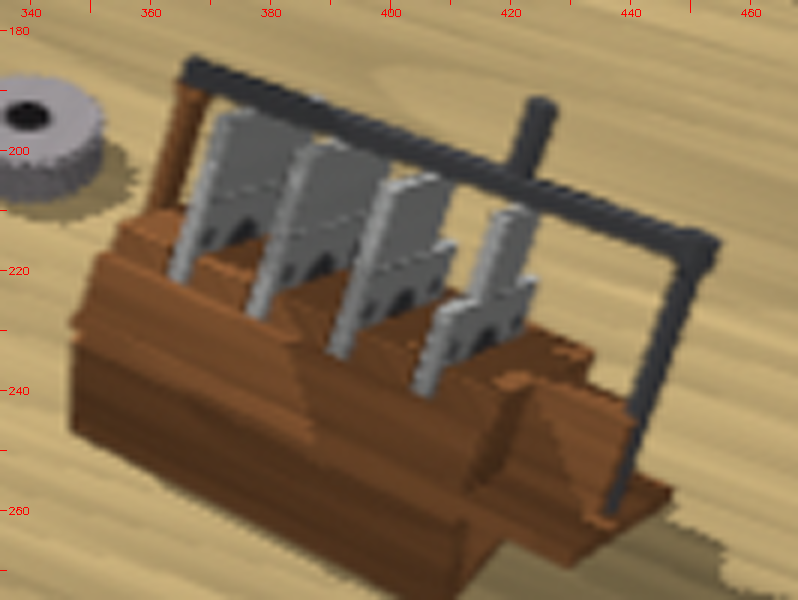

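View pics/c2.png

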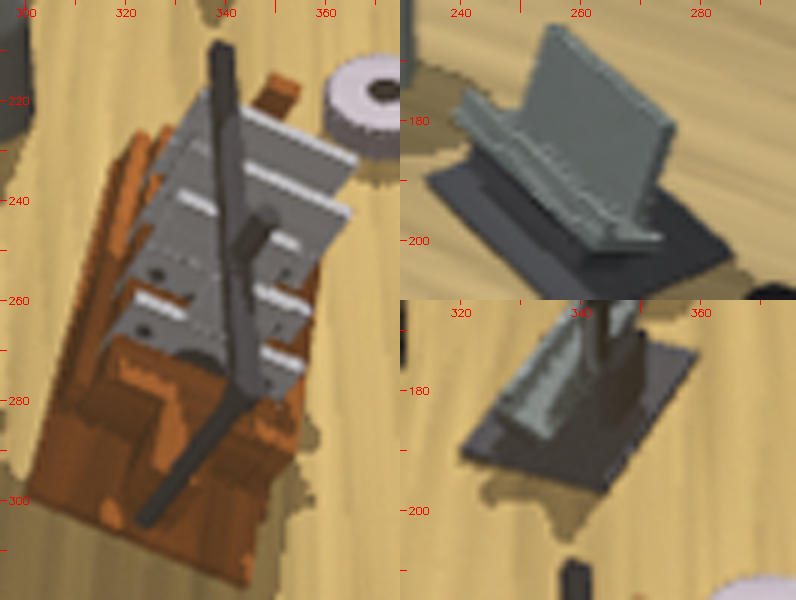

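The crops show the tab plate in the slot nearest the hinge (y=+63), with its tab at (415–424,210) and shoulders at (411,226) and (422,222). The corner plate is in the next slot (+21). The keeper is shut and the peg top is at (425,192). I'll fit the poses of both fixtures.

```bash
cat > h.py <<'E'
import numpy as np,cv2
from scipy.optimize import least_squares
from scipy.spatial.transform import Rotation as Ro
from workcell import robot,capture,camera_params
def proj(n,X,P=None):
    p=P or camera_params(n);c=np.atleast_2d(X)@p['R'].T+p['t'];u=c@p['intrinsics'].T
    return u[:,:2]/u[:,2:]
def frame(p): # x,y,z,yaw
    return Ro.from_euler('z',p[3]).as_matrix()@Ro.from_euler('y',-np.radians(25)).as_matrix(),np.array(p[:3])
def fit(obs,p0):
    L=[(n,np.array(X)/1000.,np.array(u)) for n,X,u in obs]
    def r(p):
        R,t=frame(p);return np.concatenate([proj(n,R@X+t)[0]-u for n,X,u in L])
    s=least_squares(r,p0,loss='soft_l1');return s.x,r(s.x).reshape(-1,2)
E
python3 - <<'E'
from h import *
o=[('scene',(50,-63,110),(371.5,194)),('scene',(50,-63,45),(364,221.5)),('scene',(50,-21,110),(385,200)),('scene',(50,-21,45),(377,227.5)),
('scene',(50,21,110),(399,206)),('scene',(50,21,45),(391,234)),('scene',(50,63,70),(409,227)),('scene',(50,63,45),(405,241)),
('scene',(0,62,163),(425.5,192)),('side',(-50,-63,110),(366,232)),('side',(-50,-21,110),(365,242)),('side',(0,62,163),(349,243))]
p,r=fit(o,[.65,.25,.05,0]);print('comb',p.round(4));print(r.round(1).tolist())
o=[('scene',(0,-60,60),(257,165)),('scene',(0,60,60),(275.5,181)),('scene',(28,-75,12),(241,176)),('scene',(28,75,12),(265,201)),('scene',(22,75,12),(274,199.5))][:4]
q,r=fit(o,[.65,-.25,.03,0]);print('stand',q.round(4));print(r.round(1).tolist())
R,t=frame(q)
print(proj('side',[R@np.array(X)/1000+t for X in[(0,-60,60),(0,60,60),(28,75,12),(28,-75,12),(0,0,0)]]).round(1).tolist())
E
```

```text
comb [ 0.6067  0.1604  0.0478 -0.1368]
[[-0.2, 1.2], [0.4, -4.1], [-0.3, 1.1], [0.5, -3.9], [-0.5, 1.3], [0.0, -3.9], [-1.0, 0.9], [0.0, -4.3], [1.3, 0.3], [-0.9, -0.3], [-1.5, -0.1], [3.0, 0.9]]
stand [ 0.6511 -0.24    0.09   -0.4397]
[[-0.9, -0.4], [0.2, 2.6], [0.4, -0.2], [0.0, -0.5]]
[[335.3, 152.8], [319.4, 169.5], [306.0, 176.0], [326.2, 155.3], [321.5, 171.9]]
```

Run:
```python
from h import *
o=[('scene',(50,-63,110),(371.5,194)),('scene',(50,-21,110),(385,200)),
('scene',(50,21,110),(399,206)),('scene',(50,63,70),(409,227)),('scene',(-22,63,110),(424,209)),
('scene',(0,62,163),(425.5,192)),('scene',(0,142,123),(451,217)),('side',(-50,-63,110),(366,232)),('side',(-50,-21,110),(365,242)),('side',(0,62,163),(349,243)),('side',(-50,63,70),(356,274.5)),('side',(0,142,123),(343,279))]
p,r=fit(o,[.65,.25,.05,0]);print('comb',p.round(4));print(r.round(1).tolist())
P=camera_params('wrist');C=-P['R'].T@P['t'];print(C,P['intrinsics'][0,0])
for u in[(0,0),(640,0),(0,400),(640,400),(320,200)]:
    d=P['R'].T@np.linalg.inv(P['intrinsics'])@[*u,1];print(u,(C-d*(C[2]-.05)/d[2]).round(3))
```

```text
comb [ 0.6024  0.1601  0.0471 -0.1244]
[[0.2, 0.7], [0.2, 0.5], [0.1, 0.5], [-0.3, 0.0], [0.2, 0.3], [1.6, -0.6], [-0.5, 0.4], [0.4, -0.4], [-0.0, -0.2], [5.0, 0.9], [-0.9, -1.9], [-0.1, -2.2]]
[0.62403934 0.07907431 0.37318116] 283.07795251900194
(0, 0) [0.311 0.178 0.05 ]
(640, 0) [0.936 0.177 0.05 ]
(0, 400) [ 0.122 -0.36   0.05 ]
(640, 400) [ 1.124 -0.359  0.05 ]
(320, 200) [ 0.624 -0.029  0.05 ]
```

Run:
```python
from h import *
import pickle
P=camera_params('wrist');im=capture('wrist');pickle.dump(P,open('w0.pkl','wb'));cv2.imwrite('pics/w0.png',im[...,::-1])
cv2.imwrite('pics/w0b.png',cv2.resize(im[...,::-1],(800,500),interpolation=cv2.INTER_CUBIC))
```

```text
(no output)
```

View pics/w0b.png

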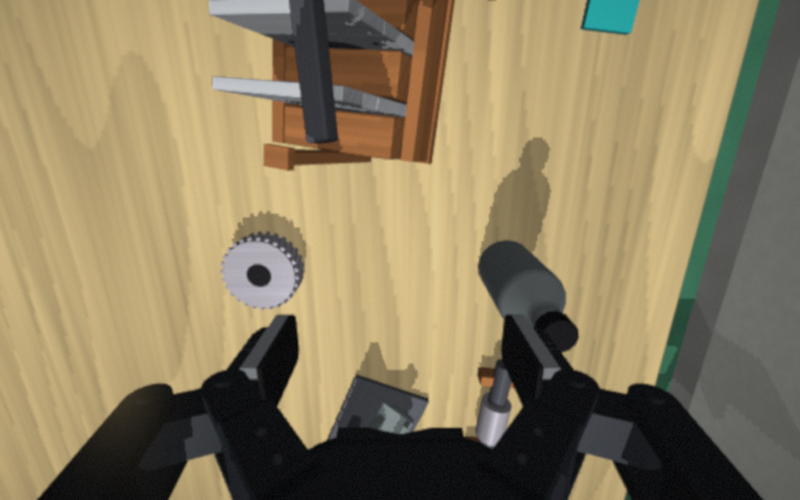

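{"name": "move_arm", "arguments": {"deltas": [0, 0.8, 1, 0, 0, 0, 0, 0, 0.8, 1, 0, 0, 0, 0, 0, 0.8, 1, 0, 0, 0, 0, 0, 0.8, 1, 0, 0, 0, 0, 0, 0.8, 1, 0, 0, 0, 0, 0, 0.8, 0, 0, 0, 0, 0, 0, 0.8, 0, 0, 0, 0, 0, 0, 0.8, 0, 0, 0, 0, 0, 0, 0.6, 0, 0, 0, 0, 0, 0, 0, 0, 0, 0, 0, 0, 0, 0, 0, 0, 0, 0, 0]}}

```text
clock: 1.25
tcp_pos: [0.6251, 0.2095, 0.3581]
tool_rot: [2.221, 2.221, -0.002]
contact_force: [0.8, -1.0, 0.0]
finger_gap: 0.998
gripper_force: 0.0
```

The stand is hidden behind the gripper here, with only its near corner showing at about (380,400). The rack is at the top, the gear at (262,272) and the bottle at (520,290). Next is the rack from the new pose.

Run:
```python
from h import *
import pickle
P=camera_params('wrist');im=capture('wrist');pickle.dump(P,open('w1.pkl','wb'));cv2.imwrite('pics/w1.png',im[...,::-1])
p=[ 0.6024,0.1601,0.0471,-0.1244];R,t=frame(p)
X=[(0,62,163),(0,142,123),(0,-63,110),(50,-63,110),(-50,-63,110),(22,63,110),(-22,63,110)]
u=proj('wrist',[R@np.array(x)/1000+t for x in X],P);print(u.round(0).tolist())
x0,y0=220,60;c=im[y0:y0+200,x0:x0+200,::-1]
x0=max(0,int(u[:,0].mean())-110);y0=max(0,int(u[:,1].mean())-80)
c=cv2.resize(im[y0:y0+160,x0:x0+213,::-1],None,fx=3.75,fy=3.75,interpolation=cv2.INTER_CUBIC)
for k in range(0,220,10):
    cv2.putText(c,str(x0+k) if k%20==0 else '|',(int(k*3.75)-8,10),0,.33,(0,0,255),1)
    cv2.putText(c,str(y0+k)+'-',(0,int(k*3.75)+3),0,.33,(0,0,255),1)
print(x0,y0,c.shape);cv2.imwrite('pics/w1c.png',c)
```

```text
[[249.0, 158.0], [273.0, 89.0], [268.0, 238.0], [298.0, 249.0], [241.0, 229.0], [289.0, 156.0], [261.0, 150.0]]
158 101 (600, 799, 3)
```

View pics/w1c.png

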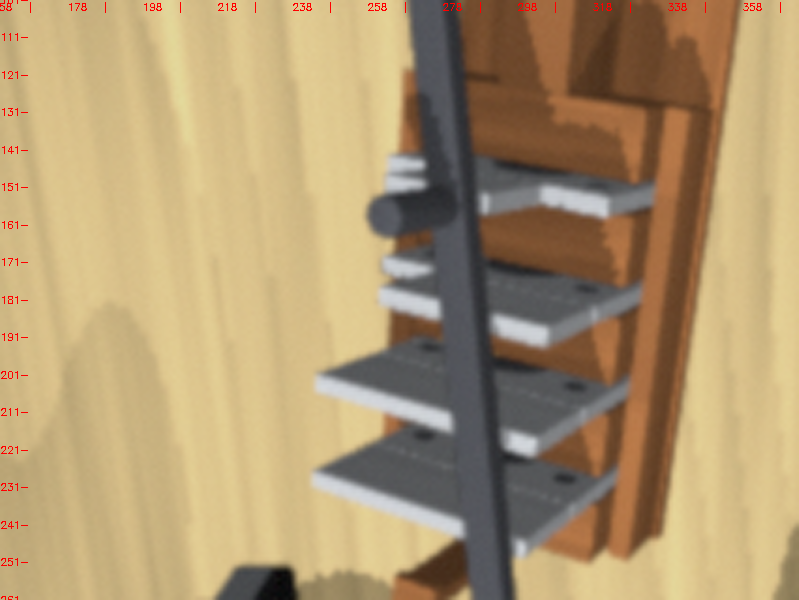

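The wrist crop shows the tab plate in the y=+63 slot, with its tab end at (287.6,155) and shoulder corner at (320.7,156) full-frame. The peg top, at (261.5,159), is off the shut position, so the keeper seems to start slightly open. I'll fit its angle as well.

Run:
```python
from h import *
import pickle
W=pickle.load(open('w1.pkl','rb'))
o=[('scene',(50,-63,110),(371.5,194)),('scene',(50,-21,110),(385,200)),
('scene',(50,21,110),(399,206)),('scene',(50,63,70),(409,227)),('scene',(-22,63,110),(424,209)),
('scene','peg',(425.5,192)),('scene',(0,142,123),(451,217)),('side',(-50,-63,110),(366,232)),('side',(-50,-21,110),(365,242)),('side','peg',(350,243)),('side',(-50,63,70),(356,274.5)),
('w','peg',(261.5,158.9)),('w',(-50,-63,110),(241.5,229)),('w',(50,-63,110),(297.2,247.9)),('w',(-50,-21,110),(242.8,202.9)),('w',(50,-21,110),(299.9,219.9)),('w',(50,21,110),(304.7,190.9)),('w',(22,63,110),(287.6,155.1)),('w',(50,63,70),(320.7,156.2))]
cam={n:camera_params(n) for n in('scene','side')};cam['w']=W
def r(p):
    R,t=frame(p);th=p[4];out=[]
    for n,X,u in o:
        if X=='peg':X=(80*np.sin(th),142-80*np.cos(th),163)
        w=1
        out.append((proj(n,R@np.array(X)/1000+t,cam[n])[0]-u)*w)
    return np.concatenate(out)
s=least_squares(r,[.6,.16,.047,-.12,.1],loss='soft_l1');print(s.x.round(4))
for a,b in zip(o,r(s.x).reshape(-1,2).round(1).tolist()):print(a[:2],b)
R,t=frame(s.x);th=s.x[4];print(th)
for y in(-150,-230):
    for n in('w','scene'):print(n,y,proj(n,R@(np.array([-y*np.sin(th),142+y*np.cos(th),129])/1000)+t,cam[n]).round(1))
print('peg mid',R@(np.array([80*np.sin(th),142-80*np.cos(th),146])/1000)+t)
print(R.round(3).tolist())
```

```text
[ 0.6022  0.161   0.0466 -0.1171  0.2205]
('scene', (50, -63, 110)) [0.4, 1.0]
('scene', (50, -21, 110)) [0.5, 0.7]
('scene', (50, 21, 110)) [0.5, 0.7]
('scene', (50, 63, 70)) [0.2, 0.1]
('scene', (-22, 63, 110)) [0.5, 0.3]
('scene', 'peg') [0.0, 0.4]
('scene', (0, 142, 123)) [-0.1, 0.3]
('side', (-50, -63, 110)) [0.3, -0.3]
('side', (-50, -21, 110)) [0.0, -0.1]
('side', 'peg') [-2.0, -1.1]
('side', (-50, 63, 70)) [-0.6, -1.6]
('w', 'peg') [-0.7, -0.0]
('w', (-50, -63, 110)) [-0.4, -0.4]
('w', (50, -63, 110)) [0.7, 0.0]
('w', (-50, -21, 110)) [-0.9, 0.0]
('w', (50, -21, 110)) [0.8, 0.5]
('w', (50, 21, 110)) [-0.9, 0.1]
('w', (22, 63, 110)) [0.5, 0.5]
('w', (50, 63, 70)) [-0.4, -0.1]
0.22045523708009007
w -150 [[283.4 209.7]]
scene -150 [[395.9 195.7]]
w -230 [[290.  266.1]]
scene -230 [[367.7 185.8]]
peg mid [0.56412839 0.22985324 0.1863312 ]
[[0.9, 0.117, -0.42], [-0.106, 0.993, 0.049], [0.423, 0.0, 0.906]]
```

The keeper starts at θ≈0.21, and the comb fit residuals are under 1 px in most views. Next I measure the stand from above.

{"name": "move_arm", "arguments": {"deltas": [0, -1, 0, 0, 0, 0, 0, 0, -1, 0, 0, 0, 0, 0, 0, -1, 0, 0, 0, 0, 0, 0, -1, 0, 0, 0, 0, 0, 0, -1, 0, 0, 0, 0, 0, 0, -1, 0, 0, 0, 0, 0, 0, -1, 0, 0, 0, 0, 0, 0, -1, 0, 0, 0, 0, 0, 0, -1, 0, 0, 0, 0, 0, 0, -1, 0, 0, 0, 0, 0, 0, -0.5, 0, 0, 0, 0, 0, 0, 0, 0, 0, 0, 0, 0]}}

```text
clock: 2.5
tcp_pos: [0.6243, -0.1088, 0.3586]
tool_rot: [2.227, 2.215, -0.002]
contact_force: [-0.6, -0.3, -0.1]
finger_gap: 1.001
gripper_force: 0.0
```

Run:
```python
from h import *
import pickle
cv2.setNumThreads(1)
P=camera_params('wrist');im=capture('wrist');pickle.dump(P,open('w2.pkl','wb'));cv2.imwrite('pics/w2.png',im[...,::-1])
u=proj('wrist',[[.62,-.24,.05]],P)[0];print(u,robot.read_state()['tcp_pos'])
x0=max(0,int(u[0])-100);y0=max(0,int(u[1])-75)
a=cv2.resize(im[y0:y0+150,x0:x0+200,::-1],None,fx=4,fy=4,interpolation=cv2.INTER_CUBIC)
for k in range(0,200,10):
    cv2.putText(a,str(x0+k) if k%20==0 else '|',(k*4-8,10),0,.33,(0,0,255),1)
    cv2.putText(a,str(y0+k)+'-',(0,k*4+3),0,.33,(0,0,255),1)
print(x0,y0);cv2.imwrite('pics/w2c.png',a)
```

```text
[318.03095169 226.87369856] [ 0.62473986 -0.10599074  0.35855595]
218 151
```

View pics/w2c.png

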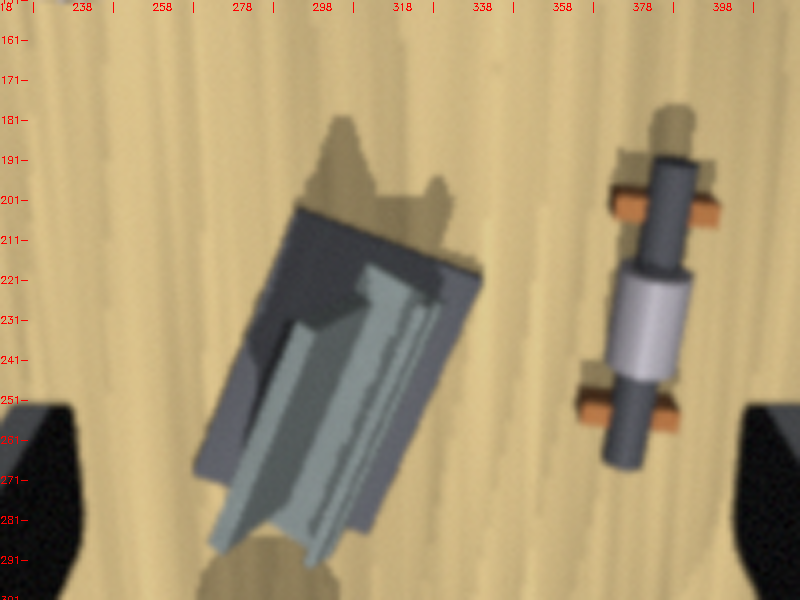

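The stand is clear here: face top edge from (296.8,233.8) to (274.5,289), outer lip edge from (328,226.7) to (297.5,292.8), ledge corner at (310.5,216.8). I'll fit it and work out the moves to the peg.

```bash
cat >> h.py <<'E'
COMB=[.6022,.161,.0466,-.1171]
def plan(Rt,pt):
    s=robot.read_state();R0=Ro.from_rotvec(s['tool_rot']);d=(np.array(pt)-s['tcp_pos'])/.03
    w=(Ro.from_matrix(Rt)*R0.inv()).as_rotvec()/np.radians(6)
    print('clock',s['clock'],'shift units',d.round(2),'turn units',w.round(2),'F',np.round(s['contact_force'],1),'q',s['q'].round(2))
def combpose(x,y,z):   # TCP pose with grasp point at comb x,y,z mm
    R,t=frame(COMB);Rt=np.c_[R[:,0],-R[:,1],-R[:,2]]
    return Rt,R@np.array([x,y,z-2])/1e3@np.eye(3)+t if 0 else R@(np.array([x,y,z-2])/1e3)+t
E
python3 - <<'E'
from h import *
import pickle
W=pickle.load(open('w2.pkl','rb'))
o=[('w',(0,60,60),(296.75,233.75)),('w',(0,-60,60),(274.5,289)),('w',(28,75,12),(328.2,226.7)),('w',(28,-75,12),(297.5,292.75)),('w',(0,75,0),(310.5,216.75)),
('scene',(0,-60,60),(257,165)),('scene',(0,60,60),(275.5,181)),('scene',(28,75,12),(265,201)),('scene',(28,-75,12),(241,176))]
cam={'scene':camera_params('scene'),'w':W}
def r(p):
    R,t=frame(p);return np.concatenate([proj(n,R@(np.array(X)/1e3)+t,cam[n])[0]-u for n,X,u in o])
s=least_squares(r,[.62,-.24,.04,-.44],loss='soft_l1');print('stand',s.x.round(4));print(r(s.x).reshape(-1,2).round(1).tolist())
open('h.py','a').write(f'STAND={s.x.round(4).tolist()}\n')
th=.21
for z in(230,150):plan(*combpose(80*np.sin(th),142-80*np.cos(th),z))
print(combpose(80*np.sin(th),142-80*np.cos(th),150)[1])
E
```

```text
stand [ 0.5863 -0.2981  0.0343 -0.373 ]
[[0.1, -1.2], [0.1, 0.0], [-3.2, -0.5], [-0.5, -0.5], [4.1, 0.9], [-2.8, -0.2], [-1.0, 0.5], [0.4, -3.5], [-0.3, -0.3]]
clock 2.55 shift units [-3.19 11.33 -3.28] turn units [  3.12  -3.51 -15.81] F [0.2 1.5 0.3] q [ 0.06  0.35  0.05  1.34 -0.02  1.45  0.1 ]
clock 2.55 shift units [-2.07 11.2  -5.69] turn units [  3.12  -3.51 -15.81] F [0.2 1.5 0.3] q [ 0.06  0.35  0.05  1.34 -0.02  1.45  0.1 ]
[0.5625406  0.22986263 0.18778147]
```

Run:
```python
from h import *
import pickle
W=pickle.load(open('w2.pkl','rb'));C=-W['R'].T@W['t']
def bp(cx,cy,z):
    d=W['R'].T@np.linalg.inv(W['intrinsics'])@[218+cx/4,151+cy/4,1];return C+d*(z-C[2])/d[2]
c=[bp(*k,.008) for k in[(297,208),(195,470),(367,533),(482,275)]]
for a,b in((0,1),(3,2)):d=c[a]-c[b];print('base side',np.linalg.norm(d),-np.arctan2(d[0],d[1]))
for a,b in((3,0),(2,1)):d=c[a]-c[b];print('base end',np.linalg.norm(d),np.arctan2(d[1],d[0]))
print('base centre',np.mean(c,0))
z=STAND[2]
for nm,A,B,zz in(('facetop',(315,331),(226,552),z+.054),('lip',(441,303),(318,567),z+.023)):
    a,b=bp(*A,zz),bp(*B,zz);d=a-b;print(nm,np.linalg.norm(d),-np.arctan2(d[0],d[1]),(a+b)/2)
o=[('w',(0,60,60),(296.75,233.75),1),('w',(0,-60,60),(274.5,289),1),('w',(28,75,12),(328.2,226.7),1),('w',(28,-75,12),(297.5,292.75),1),
('scene',(0,-60,60),(257,165),.5),('scene',(0,60,60),(275.5,181),.5)]
cam={'scene':camera_params('scene'),'w':W}
def r(p):
    R,t=frame(p);return np.concatenate([(proj(n,R@(np.array(X)/1e3)+t,cam[n])[0]-u)*w for n,X,u,w in o])
s=least_squares(r,[.62,-.24,.04,-.44]);print('stand',s.x.round(4));print(r(s.x).reshape(-1,2).round(1).tolist())
```

```text
base side 0.15583998230349055 -0.3850571181337265
base side 0.1593818395864741 -0.37993451101814696
base end 0.09647434655828882 -0.3762451276249051
base end 0.09732422042874742 -0.41269657477743393
base centre [ 0.5857568  -0.29903869  0.008     ]
facetop 0.11794915474951238 -0.3799059669685118 [ 0.56240895 -0.29017742  0.0883    ]
lip 0.15177993637576345 -0.40260551941050676 [ 0.60866825 -0.30645397  0.0573    ]
stand [ 0.5881 -0.2958  0.0398 -0.3891]
[[1.5, -1.1], [0.2, 0.5], [-1.6, -0.0], [-0.5, 0.2], [-1.2, -0.6], [-0.5, -0.2]]
```

{"name": "move_arm", "arguments": {"deltas": [-0.3, 0.9, -0.2, 0.3, -0.3, -1, 0, -0.3, 0.9, -0.2, 0.3, -0.3, -1, 0, -0.3, 0.9, -0.2, 0.3, -0.3, -1, 0, -0.3, 0.9, -0.2, 0.3, -0.3, -1, 0, -0.3, 0.9, -0.2, 0.3, -0.3, -1, 0, -0.3, 0.9, -0.2, 0.3, -0.3, -1, 0, -0.3, 0.9, -0.2, 0.3, -0.3, -1, 0, -0.3, 0.9, -0.2, 0.3, -0.3, -1, 0, -0.3, 0.9, -0.2, 0.3, -0.3, -1, 0, -0.3, 0.9, -0.2, 0.3, -0.3, -1, 0, -0.2, 0.9, -0.2, 0.2, -0.3, -1, 0, 0, 0.9, -0.2, 0, -0.2, -1, 0]}}

```text
clock: 3.75
tcp_pos: [0.5295, 0.2033, 0.2898]
tool_rot: [2.981, 0.547, 0.704]
contact_force: [-0.4, -0.4, 1.1]
finger_gap: 1.001
gripper_force: 0.0
```

```bash
sed -i '/^STAND/d' h.py; echo 'STAND=[.587,-.297,.037,-.385]' >> h.py
python3 - <<'E'
from h import *
th=.21
for z in(200,150):plan(*combpose(80*np.sin(th),142-80*np.cos(th),z))
E
```

```text
clock 3.75 shift units [ 0.4   0.97 -1.89] turn units [ 1.03  0.2  -4.35] F [-0.4 -0.4  1.1] q [-0.38  0.01 -0.21  2.01  0.3   0.74 -1.98]
clock 3.75 shift units [ 1.1   0.88 -3.4 ] turn units [ 1.03  0.2  -4.35] F [-0.4 -0.4  1.1] q [-0.38  0.01 -0.21  2.01  0.3   0.74 -1.98]
```

{"name": "move_arm", "arguments": {"deltas": [0.1, 0.2, 0, 0.2, 0, -0.8, 0, 0.1, 0.2, 0, 0.2, 0, -0.8, 0, 0.1, 0.2, -0.3, 0.2, 0.1, -0.8, 0, 0.1, 0.2, -0.5, 0.2, 0.1, -0.8, 0, 0, 0.1, -0.5, 0.2, 0, -0.8, 0, 0, 0.1, -0.5, 0, 0, -0.3, 0, 0, 0, 0, 0, 0, 0, 0, 0, 0, 0, 0, 0, 0, 0]}}

```text
clock: 4.55
tcp_pos: [0.5427, 0.232, 0.2357]
tool_rot: [3.036, -0.164, 0.671]
contact_force: [0.6, 0.8, -0.3]
finger_gap: 0.999
gripper_force: 0.0
```

Run:
```python
from h import *
th=.21
for z in(200,150):plan(*combpose(80*np.sin(th),142-80*np.cos(th),z))
P=camera_params('wrist');im=capture('wrist');R,t=frame(COMB)
print(proj('wrist',R@np.array([.0167,.0638,.163])+t,P))
cv2.imwrite('pics/w3.png',im[...,::-1])
```

```text
clock 4.55 shift units [-0.04  0.01 -0.09] turn units [ 0.04 -0.02 -0.08] F [ 0.6  0.8 -0.3] q [-0.48  0.15 -0.22  1.98  0.5   0.77 -2.69]
clock 4.55 shift units [ 0.66 -0.07 -1.6 ] turn units [ 0.04 -0.02 -0.08] F [ 0.6  0.8 -0.3] q [-0.48  0.15 -0.22  1.98  0.5   0.77 -2.69]
[[318.26171099 217.02564922]]
```

View pics/w3.png

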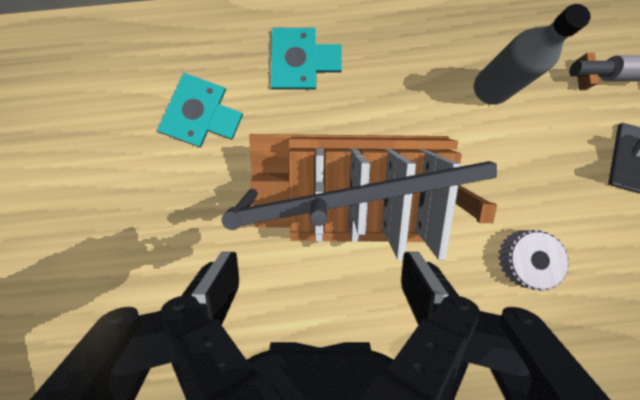

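The peg top is at (319,215), against a prediction of (318,217), so the fit holds. I'll descend over the peg and grip it.

{"name": "move_arm", "arguments": {"deltas": [0.1, 0, -0.3, 0, 0, 0, 0, 0.1, 0, -0.3, 0, 0, 0, 0, 0.1, 0, -0.3, 0, 0, 0, 0, 0.1, 0, -0.2, 0, 0, 0, 0, 0.1, 0, -0.2, 0, 0, 0, 0, 0.14, -0.07, -0.28, 0, 0, 0, 0, 0, 0, 0, 0, 0, 0, 0]}}

```text
clock: 5.3
tcp_pos: [0.5627, 0.2275, 0.1865]
tool_rot: [3.034, -0.169, 0.669]
contact_force: [0.2, -0.2, -0.1]
finger_gap: 1.001
gripper_force: 0.0
```

{"name": "move_arm", "arguments": {"deltas": [0, 0, 0, 0, 0, 0, 0.5, 0, 0, 0, 0, 0, 0, 0.8, 0, 0, 0, 0, 0, 0, 1, 0, 0, 0, 0, 0, 0, 1, 0, 0, 0, 0, 0, 0, 1, 0, 0, 0, 0, 0, 0, 1]}}

```text
clock: 5.9
tcp_pos: [0.5627, 0.2285, 0.1882]
tool_rot: [3.035, -0.169, 0.672]
contact_force: [-0.1, 0.3, -0.4]
finger_gap: 0.004
gripper_force: 0.0
```

Run:
```python
from h import *
s=robot.read_state();R,t=frame(COMB);g=R.T@(s['tcp_pos']+R@[0,0,.002]-t)*1e3
print('grasp in comb',g.round(1),'theta',np.arctan2(g[0],142-g[1]),'r',np.hypot(g[0],142-g[1]),s['q'].round(2),s['finger_gap'])
a0=np.arctan2(g[0],142-g[1]);n=12;th=np.linspace(a0,1.52,n+1)
w=R[:,2]*(th[1]-th[0])/np.radians(6)
P=np.array([R@[.08*np.sin(a),.142-.08*np.cos(a),0] for a in th]);d=np.diff(P,axis=0)/.03
print(w.round(2));print(d.round(2).tolist())
```

```text
grasp in comb [ 17.2  62.4 150.3] theta 0.21264202846443178 r 81.44859921675354 [-0.48  0.23 -0.19  2.    0.57  0.68 -2.76] 0.004450622055599515
[-0.44  0.05  0.94]
[[0.26, 0.05, 0.12], [0.26, 0.08, 0.11], [0.25, 0.11, 0.11], [0.24, 0.14, 0.1], [0.22, 0.16, 0.09], [0.2, 0.19, 0.08], [0.19, 0.21, 0.07], [0.16, 0.23, 0.06], [0.14, 0.25, 0.05], [0.12, 0.26, 0.04], [0.09, 0.28, 0.03], [0.06, 0.28, 0.01]]
```

The gripper shut on nothing, so it missed the peg. I'll make one montage of all three cameras with the modelled points overlaid.

Run:
```python
from h import *
R,t=frame(COMB);s=robot.read_state();tcp=s['tcp_pos'];T=Ro.from_rotvec(s['tool_rot']).as_matrix()
out=[]
for n,(x,y,w,h) in dict(scene=(370,150,100,75),side=(305,205,100,75),wrist=(220,130,200,150)).items():
    P=camera_params(n);im=capture(n);cv2.imwrite(f'pics/{n}4.png',im[...,::-1]);k=400//w
    c=cv2.resize(im[y:y+h,x:x+w,::-1],(w*k,h*k),interpolation=cv2.INTER_CUBIC)
    pts=[tcp,tcp+T@[0,0,.017],R@np.array([.0167,.0638,.163])+t,R@np.array([.0167,.0638,.129])+t]
    for q,col in zip(proj(n,pts,P),[(0,255,0),(0,255,255),(0,0,255),(255,0,255)]):
        cv2.drawMarker(c,tuple(int(v) for v in (q-[x,y])*k+k/2),col,0,10,1)
    out.append(c)
    print(n,proj(n,pts,P).round(0).tolist())
cv2.imwrite('pics/m4.png',np.vstack([np.hstack(out[:2]),np.hstack([out[2],np.zeros_like(out[2])])]))
```

```text
scene [[423.0, 197.0], [421.0, 204.0], [426.0, 192.0], [421.0, 205.0]]
side [[346.0, 245.0], [343.0, 249.0], [348.0, 242.0], [343.0, 250.0]]
wrist [[318.0, 235.0], [319.0, 225.0], [316.0, 247.0], [316.0, 224.0]]
```

View pics/m4.png

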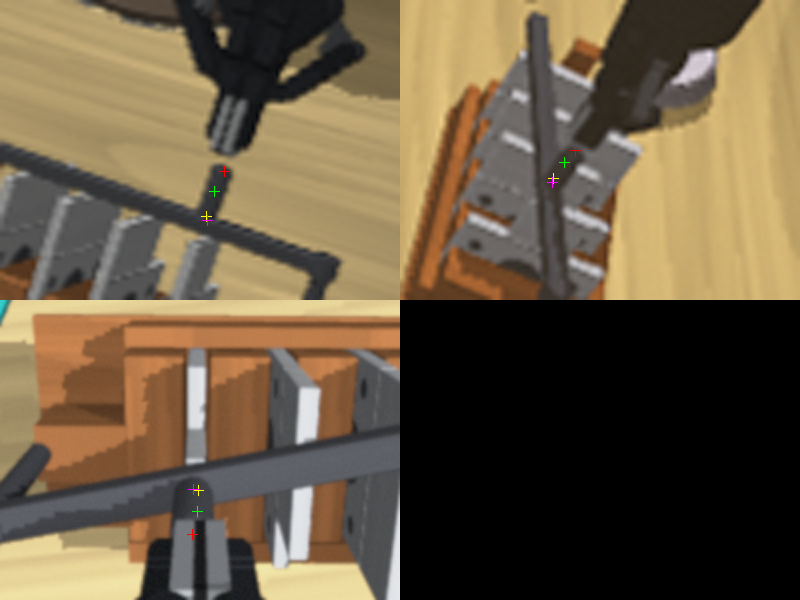

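The montage shows the peg where I modelled it, but the fingertips end at scene (426.5,188), about 40 mm behind the reported tip along the tool axis. The pad spacing in the wrist view agrees. I'll measure that offset.

Run:
```python
from h import *
s=robot.read_state();tcp=s['tcp_pos'];T=Ro.from_rotvec(s['tool_rot']).as_matrix()
o=[('scene',(426.5,188)),('side',(351.2,241.2)),('wrist',(320,241))]
for off in([0,0],[.011,0]):
  for n,u in o:
    f=lambda p:(proj(n,tcp+T@[off[0] if n=='wrist' else 0,0,p[0]])[0]-u)
    r=least_squares(f,[0]);print(n,off,(r.x*1e3).round(1),f(r.x).round(1))
R,t=frame(COMB);print((R.T@(tcp-t)*1e3).round(1), 'dz 37mm in units',(T[:,2]*.037/.03).round(2))
```

```text
scene [0, 0] [-26.3] [-0.1 -0. ]
side [0, 0] [-21.6] [-1.8 -1.3]
wrist [0, 0] [-8.] [-1.7 -0. ]
scene [0.011, 0] [-26.3] [-0.1 -0. ]
side [0.011, 0] [-21.6] [-1.8 -1.3]
wrist [0.011, 0] [-29.8] [-1.9 -0. ]
[ 17.1  62.4 148.2] dz 37mm in units [ 0.52 -0.06 -1.12]
```

{"name": "move_arm", "arguments": {"deltas": [0, 0, 0, 0, 0, 0, 0, 0, 0, 0, 0, 0, 0, 0, 0, 0, 0, 0, 0, 0, 0, 0.1, 0, -0.2, 0, 0, 0, 0, 0.1, 0, -0.25, 0, 0, 0, 0, 0.1, 0, -0.22, 0, 0, 0, 0, 0.1, 0, -0.22, 0, 0, 0, 0, 0.1, -0.02, -0.2, 0, 0, 0, 0, 0, 0, 0, 0, 0, 0, 0]}}

```text
clock: 6.95
tcp_pos: [0.5776, 0.2273, 0.154]
tool_rot: [3.034, -0.169, 0.669]
contact_force: [-0.5, -0.1, 0.7]
finger_gap: 1.001
gripper_force: 0.0
```

{"name": "move_arm", "arguments": {"deltas": [0, 0, 0, 0, 0, 0, 0.5, 0, 0, 0, 0, 0, 0, 0.8, 0, 0, 0, 0, 0, 0, 1, 0, 0, 0, 0, 0, 0, 1, 0, 0, 0, 0, 0, 0, 1, 0, 0, 0, 0, 0, 0, 1]}}

```text
clock: 7.55
tcp_pos: [0.5777, 0.2291, 0.1558]
tool_rot: [3.037, -0.167, 0.673]
contact_force: [-0.5, 2.4, 1.2]
finger_gap: 0.148
gripper_force: 58.4
```

Run:
```python
from h import *
s=robot.read_state();R,t=frame(COMB);g=R.T@(s['tcp_pos']-t)*1e3
print('tcp in comb',g.round(1),'theta',np.arctan2(g[0],142-g[1]),'r',np.hypot(g[0],142-g[1]),s['q'].round(2),s['finger_gap'],s['gripper_force'],s['contact_force'].round(1))
```

```text
tcp in comb [ 16.9  64.7 112.6] theta 0.21584576039512293 r 79.09282713040349 [-0.5   0.29 -0.15  2.01  0.62  0.61 -2.8 ] 0.14812308136753863 58.428863883018494 [-0.5  2.4  1.2]
```

The peg is gripped (58 N) and θ=0.216. I'll swing the keeper back, turning the hand with it.

{"name": "move_arm", "arguments": {"deltas": [0.26, 0.05, 0.12, -0.44, 0.05, 0.94, 1, 0.26, 0.08, 0.11, -0.44, 0.05, 0.94, 1, 0.25, 0.11, 0.11, -0.44, 0.05, 0.94, 1, 0.24, 0.14, 0.1, -0.44, 0.05, 0.94, 1, 0.22, 0.16, 0.09, -0.44, 0.05, 0.94, 1, 0.2, 0.19, 0.08, -0.44, 0.05, 0.94, 1, 0, 0, 0, 0, 0, 0, 1]}}

```text
clock: 8.25
tcp_pos: [0.621, 0.2511, 0.1746]
tool_rot: [2.805, 0.783, 0.601]
contact_force: [-5.3, 1.1, 7.4]
finger_gap: 0.144
gripper_force: 59.4
```

{"name": "move_arm", "arguments": {"deltas": [0.19, 0.21, 0.07, -0.44, 0.05, 0.94, 1, 0.16, 0.23, 0.06, -0.44, 0.05, 0.94, 1, 0.14, 0.25, 0.05, -0.44, 0.05, 0.94, 1, 0.12, 0.26, 0.04, -0.44, 0.05, 0.94, 1, 0.09, 0.28, 0.03, -0.44, 0.05, 0.94, 1, 0.06, 0.28, 0.01, -0.44, 0.05, 0.94, 1, 0, 0, 0, 0, 0, 0, 1, 0, 0, 0, 0, 0, 0, 1]}}

```text
clock: 9.05
tcp_pos: [0.6432, 0.2963, 0.1825]
tool_rot: [2.326, 1.579, 0.477]
contact_force: [-4.2, 2.4, 6.8]
finger_gap: 0.143
gripper_force: 59.5
```

Run:
```python
from h import *
s=robot.read_state();R,t=frame(COMB);g=R.T@(s['tcp_pos']-t)*1e3
print('tcp in comb',g.round(1),'theta',np.arctan2(g[0],142-g[1]),'r',np.hypot(g[0],142-g[1]),s['q'].round(2),s['finger_gap'],s['gripper_force'],s['contact_force'].round(1))
```

```text
tcp in comb [ 80.  139.1 112.6] theta 1.534938541460189 r 80.09308233380928 [-0.36  0.43 -0.4   1.76  0.71  0.79 -1.54] 0.14280516222661982 59.46302354335785 [-4.2  2.4  6.8]
```

The keeper is at θ≈1.53 and r=80.1 mm, which confirms the rack fit. I'll release the peg, lift off and turn towards the tab plate.

{"name": "move_arm", "arguments": {"deltas": [0, 0, 0, 0, 0, 0, 0.4, 0, 0, 0, 0, 0, 0, 0.4, 0, 0, 0, 0, 0, 0, 0.4, -0.2, 0, 0.4, 0, 0, 0, 0.4, -0.3, 0, 0.6, 0, 0, 0, 0.4, -0.3, 0.1, 0.7, -0.46, 0.05, 1, 0.4, -0.2, 0, 0.5, -0.46, 0.05, 1, 0.5, 0, 0, 0, -0.46, 0.05, 1, 0.6, 0, 0, 0, -0.46, 0.05, 1, 0.7, 0, 0, 0, -0.46, 0.05, 1, 0.7, 0, 0, 0, -0.46, 0.05, 1, 0.7, 0, 0, 0, -0.46, 0.05, 1, 0.7]}}

```text
clock: 10.25
tcp_pos: [0.613, 0.2985, 0.2497]
tool_rot: [1.464, 2.303, 0.277]
contact_force: [0.5, 0.1, -0.4]
finger_gap: 0.302
gripper_force: 0.0
```

```bash
cat >> h.py <<'E'
def comb2(x,y,z): # reported TCP at comb x,y,z mm, flipped tool (tool y = comb y)
    R,t=frame(COMB);return np.c_[-R[:,0],R[:,1],-R[:,2]],R@(np.array([x,y,z])/1e3)+t
def where():
    s=robot.read_state();R,t=frame(COMB);print('comb',(R.T@(s['tcp_pos']-t)*1e3).round(1),'gap',s['finger_gap'],s['gripper_force'])
E
python3 - <<'E'
from h import *
where();plan(*comb2(0,63,140));plan(*comb2(0,63,52))
E
```

```text
comb [ 80.9 137.8 186.3] gap 0.3020203484098828 0.0
clock 10.25 shift units [-2.07 -2.27 -2.54] turn units [-4.16  0.55  8.76] F [ 0.5  0.1 -0.4] q [-0.24  0.34 -0.58  1.74  0.68  0.92 -0.7 ]
clock 10.25 shift units [-0.84 -2.41 -5.2 ] turn units [-4.16  0.55  8.76] F [ 0.5  0.1 -0.4] q [-0.24  0.34 -0.58  1.74  0.68  0.92 -0.7 ]
```

{"name": "move_arm", "arguments": {"deltas": [-0.3, -0.3, -0.1, -0.46, 0.06, 1, 0.7, -0.3, -0.3, -0.1, -0.46, 0.06, 1, 0.7, -0.3, -0.3, -0.2, -0.46, 0.06, 1, 0.7, -0.3, -0.3, -0.3, -0.46, 0.06, 1, 0.7, -0.3, -0.3, -0.4, -0.46, 0.06, 1, 0.7, -0.3, -0.3, -0.4, -0.46, 0.06, 1, 0.7, -0.2, -0.3, -0.5, -0.46, 0.06, 1, 0.7, -0.07, -0.17, -0.54, -0.46, 0.06, 1, 0.7, 0, 0, 0, -0.4, 0.05, 0.76, 0.7, 0, 0, 0, 0, 0, 0, 0.7]}}

```text
clock: 11.25
tcp_pos: [0.5512, 0.2301, 0.1726]
tool_rot: [0.167, 2.704, -0.027]
contact_force: [0.2, -0.3, 0.0]
finger_gap: 0.302
gripper_force: 0.0
```

Run:
```python
from h import *
where();plan(*comb2(0,63,140));plan(*comb2(0,63,52))
R,t=frame(COMB);s=robot.read_state();T=Ro.from_rotvec(s['tool_rot']).as_matrix();tcp=s['tcp_pos']
out=[]
for n,(x,y,w,h) in dict(scene=(370,150,100,75),side=(305,205,100,75),wrist=(220,100,200,150)).items():
    P=camera_params(n);im=capture(n);cv2.imwrite(f'pics/{n}5.png',im[...,::-1])
    # bright plate-top check: dump only projected predictions
    print(n,proj(n,[tcp+T@[0,0,-.025],R@np.array([0,.063,.11])+t,R@np.array([.022,.063,.11])+t,R@np.array([-.022,.063,.11])+t],P).round(1).tolist())
```

```text
comb [1.00e-01 6.27e+01 1.39e+02] gap 0.3021116435480413 0.0
clock 11.25 shift units [-0.01  0.01  0.03] turn units [-0.07 -0.03  0.04] F [ 0.2 -0.3  0. ] q [-0.06  0.31 -0.71  2.01  0.8   0.75  0.17]
clock 11.25 shift units [ 1.22 -0.13 -2.63] turn units [-0.07 -0.03  0.04] F [ 0.2 -0.3  0. ] q [-0.06  0.31 -0.71  2.01  0.8   0.75  0.17]
scene [[427.6, 191.2], [421.4, 210.4], [418.2, 211.4], [424.5, 209.3]]
side [[354.4, 244.1], [345.2, 256.8], [337.6, 253.4], [352.7, 260.1]]
wrist [[320.4, 255.8], [320.4, 219.1], [320.8, 245.8], [320.1, 190.6]]
```

{"name": "move_arm", "arguments": {"deltas": [0.15, 0, -0.35, 0, 0, 0, 0.7, 0.15, -0.02, -0.35, 0, 0, 0, 0.7, 0.16, -0.02, -0.35, 0, 0, 0, 0.7, 0.16, -0.02, -0.35, 0, 0, 0, 0.7, 0.16, -0.02, -0.35, 0, 0, 0, 0.7, 0.16, -0.02, -0.33, 0, 0, 0, 0.7, 0.15, -0.02, -0.3, 0, 0, 0, 0.7, 0.12, -0.01, -0.25, 0, 0, 0, 0.7, 0, 0, 0, 0, 0, 0, 0.7]}}

```text
clock: 12.3
tcp_pos: [0.5876, 0.2256, 0.0911]
tool_rot: [0.169, 2.707, -0.027]
contact_force: [-1.4, -0.1, -0.7]
finger_gap: 0.3
gripper_force: 0.0
```

{"name": "move_arm", "arguments": {"deltas": [0, 0, 0, 0, 0, 0, 0.85, 0, 0, 0, 0, 0, 0, 1, 0, 0, 0, 0, 0, 0, 1, 0, 0, 0, 0, 0, 0, 1]}}

```text
clock: 12.7
tcp_pos: [0.5876, 0.2262, 0.0927]
tool_rot: [0.168, 2.705, -0.026]
contact_force: [-1.1, 0.4, -0.4]
finger_gap: 0.081
gripper_force: 58.4
```

Run:
```python
from h import *
where();plan(*comb2(0,63,52))
for n in('scene','wrist'):cv2.imwrite(f'pics/{n}6.png',capture(n)[...,::-1])
```

```text
comb [-0.6 63.1 51.2] gap 0.08095947333647195 58.44926297664642
clock 12.7 shift units [ 0.01 -0.    0.03] turn units [-0.08 -0.03  0.05] F [-1.1  0.4 -0.4] q [-0.13  0.46 -0.6   2.02  1.02  0.65 -0.01]
```

The plate is gripped (58 N, opening ≈ 7 mm). I'll slide it up along the slot.

{"name": "move_arm", "arguments": {"deltas": [-0.08, 0.01, 0.18, 0, 0, 0, 1, -0.13, 0.01, 0.27, 0, 0, 0, 1, -0.17, 0.02, 0.36, 0, 0, 0, 1, -0.17, 0.02, 0.36, 0, 0, 0, 1, -0.21, 0.03, 0.45, 0, 0, 0, 1, -0.21, 0.02, 0.45, 0, 0, 0, 1, -0.21, 0.03, 0.45, 0, 0, 0, 1, -0.21, 0.02, 0.45, 0, 0, 0, 1, -0.21, 0.03, 0.45, 0, 0, 0, 1, -0.21, 0.02, 0.45, 0, 0, 0, 1, -0.2, 0.02, 0.45, 0, 0, 0, 1, 0, 0, 0, 0, 0, 0, 1]}}

```text
clock: 14.0
tcp_pos: [0.5267, 0.2342, 0.2245]
tool_rot: [0.167, 2.702, -0.024]
contact_force: [0.4, 0.1, -1.7]
finger_gap: 0.087
gripper_force: 58.6
```

```bash
cat >> h.py <<'E'
def standpose(x,y,z):
    R,t=frame(STAND);return np.c_[-R[:,1],-R[:,0],-R[:,2]],R@(np.array([x,y,z])/1e3)+t
def swhere():
    s=robot.read_state();R,t=frame(STAND);print('stand',(R.T@(s['tcp_pos']-t)*1e3).round(1),'gap',s['finger_gap'],s['gripper_force'])
E
python3 - <<'E'
from h import *
where();plan(*standpose(12,0,111));swhere()
P=camera_params('scene');C=-P['R'].T@P['t']
for n,u,z in(('bottle',(293,255),0),('bottletop',(292,212),.15),('jar',(222,175),0),('shaft',(238,222),.03),('gear',(339,198),.028)):
    d=P['R'].T@np.linalg.inv(P['intrinsics'])@[*u,1];print(n,(C+d*(z-C[2])/d[2]).round(3))
E
```

```text
comb [ -0.5  63.9 196.5] gap 0.08726463986629472 58.59147012233734
clock 14.0 shift units [  0.9  -17.25  -2.73] turn units [-6.03  1.48 11.18] F [ 0.4  0.1 -1.7] q [-0.01  0.2  -0.77  1.99  0.66  0.82  0.27]
stand [-152.2  469.7  277.8] gap 0.08726463986629472 58.59147012233734
bottle [ 0.751 -0.059  0.   ]
bottletop [ 0.743 -0.059  0.15 ]
jar [ 0.545 -0.493  0.   ]
shaft [ 0.742 -0.258  0.03 ]
gear [ 0.489 -0.058  0.028]
```

{"name": "move_arm", "arguments": {"deltas": [0, -0.4, 0.1, 0, 0, 0, 1, 0, -0.7, 0.1, -0.3, 0.07, 0.5, 1, 0, -0.9, 0.1, -0.4, 0.1, 0.75, 1, 0, -0.9, 0.1, -0.4, 0.1, 0.75, 1, 0, -0.9, 0, -0.4, 0.1, 0.75, 1, 0, -0.9, 0, -0.4, 0.1, 0.75, 1, 0, -0.9, 0, -0.4, 0.1, 0.75, 1, 0.1, -0.9, 0, -0.4, 0.1, 0.75, 1, 0.1, -0.9, 0, -0.4, 0.1, 0.75, 1, 0.1, -0.9, 0, -0.4, 0.1, 0.75, 1, 0.1, -0.9, 0, -0.4, 0.1, 0.75, 1, 0.1, -0.9, 0, -0.4, 0.1, 0.75, 1]}}

```text
clock: 15.2
tcp_pos: [0.5417, -0.0711, 0.2335]
tool_rot: [-1.111, 2.575, -0.393]
contact_force: [-0.1, 0.2, -2.4]
finger_gap: 0.082
gripper_force: 58.6
```

Run:
```python
from h import *
plan(*standpose(12,0,131));swhere()
```

```text
clock 15.2 shift units [ 0.13 -6.97 -2.42] turn units [-1.68  0.41  3.17] F [-0.1  0.2 -2.4] q [ 0.58  0.07 -0.66  2.07  0.33  0.65  2.09]
stand [-31.9 192.4 231.7] gap 0.08186685629935124 58.64606559276581
```

{"name": "move_arm", "arguments": {"deltas": [0, -0.9, 0, -0.25, 0.06, 0.45, 1, 0, -0.9, 0, -0.25, 0.06, 0.45, 1, 0, -0.9, 0, -0.25, 0.06, 0.45, 1, 0, -0.9, -0.2, -0.25, 0.06, 0.45, 1, 0, -0.9, -0.4, -0.25, 0.06, 0.45, 1, 0, -0.9, -0.4, -0.25, 0.06, 0.45, 1, 0.1, -0.9, -0.5, -0.18, 0.05, 0.4, 1, 0, -0.6, -0.5, 0, 0, 0, 1, 0, 0, -0.4, 0, 0, 0, 1, 0, 0, 0, 0, 0, 0, 1]}}

```text
clock: 16.2
tcp_pos: [0.5435, -0.2764, 0.1593]
tool_rot: [-1.58, 2.376, -0.519]
contact_force: [0.1, 0.7, -2.5]
finger_gap: 0.085
gripper_force: 58.6
```

Run:
```python
from h import *
plan(*standpose(12,0,131));swhere();plan(*standpose(12,0,60))
im=capture('scene');cv2.imwrite('pics/scene7.png',im[...,::-1]);cv2.imwrite('pics/side7.png',capture('side')[...,::-1])
```

```text
clock 16.2 shift units [ 0.08 -0.13  0.05] turn units [-0.05 -0.02  0.11] F [ 0.1  0.7 -2.5] q [ 0.87  0.27 -0.56  2.06  0.37  0.43  2.8 ]
stand [  8.1   2.8 131.2] gap 0.0845305124445454 58.59634280204773
clock 16.2 shift units [ 1.   -0.51 -2.1 ] turn units [-0.05 -0.02  0.11] F [ 0.1  0.7 -2.5] q [ 0.87  0.27 -0.56  2.06  0.37  0.43  2.8 ]
```

Joint 7 is at 2.80, close to its 2.86 limit, and lowering would push it further. A half turn about the tool axis gives an equivalent placing, and the plate is 80 mm above the ledge, so I'll turn back.

{"name": "move_arm", "arguments": {"deltas": [0, 0, 0, 0.43, -0.175, -1, 1, 0, 0, 0, 0.43, -0.175, -1, 1, 0, 0, 0, 0.43, -0.175, -1, 1, 0, 0, 0, 0.43, -0.175, -1, 1, 0, 0, 0, 0.43, -0.175, -1, 1, 0, 0, 0, 0.43, -0.175, -1, 1, 0, 0, 0, 0.43, -0.175, -1, 1, 0, 0, 0, 0.43, -0.175, -1, 1, 0, 0, 0, 0.43, -0.175, -1, 1, 0, 0, 0, 0.43, -0.175, -1, 1, 0, 0, 0, 0.43, -0.175, -1, 1, 0, 0, 0, 0.43, -0.175, -1, 1]}}

```text
clock: 17.5
tcp_pos: [0.5463, -0.2756, 0.1634]
tool_rot: [0.29, 2.703, -0.169]
contact_force: [0.2, 0.4, -2.1]
finger_gap: 0.084
gripper_force: 58.7
```

{"name": "move_arm", "arguments": {"deltas": [0, 0, 0, 0.43, -0.175, -1, 1, 0, 0, 0, 0.43, -0.175, -1, 1, 0, 0, 0, 0.43, -0.175, -1, 1, 0, 0, 0, 0.43, -0.175, -1, 1, 0, 0, 0, 0.43, -0.175, -1, 1, 0, 0, 0, 0.43, -0.175, -1, 1, 0, 0, 0, 0.43, -0.175, -1, 1, 0, 0, 0, 0.43, -0.175, -1, 1, 0, 0, 0, 0.43, -0.175, -1, 1, 0, 0, 0, 0.43, -0.175, -1, 1, 0, 0, 0, 0.43, -0.175, -1, 1, 0, 0, 0, 0.43, -0.175, -1, 1]}}

```text
clock: 18.7
tcp_pos: [0.5464, -0.2755, 0.1634]
tool_rot: [1.961, 1.907, 0.244]
contact_force: [-0.2, -0.8, -2.8]
finger_gap: 0.089
gripper_force: 58.7
```

```bash
cat >> h.py <<'E'
def stand2(x,y,z):
    R,t=frame(STAND);return np.c_[R[:,1],R[:,0],-R[:,2]],R@(np.array([x,y,z])/1e3)+t
E
python3 - <<'E'
from h import *
plan(*stand2(12,0,131));swhere()
E
```

```text
clock 18.7 shift units [-0.02 -0.16 -0.09] turn units [ 1.31 -0.56 -3.1 ] F [-0.2 -0.8 -2.8] q [ 0.32  0.22  0.08  2.09 -0.06  0.4   0.42]
stand [ 12.    4.7 133.9] gap 0.08912580669696307 58.73077869415283
```

{"name": "move_arm", "arguments": {"deltas": [0, -0.05, 0, 0.43, -0.18, -1, 1, 0, -0.05, 0, 0.43, -0.18, -1, 1, 0, -0.06, -0.09, 0.43, -0.19, -1, 1, 0.1, -0.05, -0.25, 0.02, -0.01, -0.1, 1, 0.15, -0.06, -0.35, 0, 0, 0, 1, 0.15, -0.06, -0.35, 0, 0, 0, 1, 0.14, -0.05, -0.3, 0, 0, 0, 1, 0.1, -0.04, -0.25, 0, 0, 0, 1, 0, 0, 0, 0, 0, 0, 1]}}

```text
clock: 19.6
tcp_pos: [0.5641, -0.2895, 0.1125]
tool_rot: [2.289, 1.547, 0.336]
contact_force: [-0.6, 0.7, -2.7]
finger_gap: 0.083
gripper_force: 58.7
```

Run:
```python
from h import *
swhere();plan(*stand2(11.5,.5,65));plan(*stand2(11.5,.5,52))
R,t=frame(STAND)
cs=camera_params('scene');im=capture('scene');cv2.imwrite('pics/scene8.png',im[...,::-1]);im=capture('wrist');cv2.imwrite('pics/wrist8.png',im[...,::-1])
s=robot.read_state();T=Ro.from_rotvec(s['tool_rot']).as_matrix()
# plate in world: origin along tool z 51.2 ahead of TCP ; save overlay for later
print(T.round(3).tolist(),R.round(3).tolist())
```

```text
stand [10.1 -1.7 78.5] gap 0.08296691765852197 58.6904776096344
clock 19.6 shift units [ 0.24 -0.02 -0.39] turn units [ 0.01 -0.05 -0.02] F [-0.6  0.7 -2.7] q [ 0.3   0.33  0.13  2.09 -0.17  0.3   0.17]
clock 19.6 shift units [ 0.41 -0.09 -0.78] turn units [ 0.01 -0.05 -0.02] F [-0.6  0.7 -2.7] q [ 0.3   0.33  0.13  2.09 -0.17  0.3   0.17]
[[0.374, 0.842, 0.389], [0.927, -0.338, -0.159], [-0.002, 0.42, -0.907]] [[0.84, 0.376, -0.392], [-0.34, 0.927, 0.159], [0.423, 0.0, 0.906]]
```

{"name": "move_arm", "arguments": {"deltas": [0.12, -0.01, -0.2, 0, -0.02, 0, 1, 0.12, -0.01, -0.19, 0, -0.03, 0, 1, 0.04, -0.016, -0.09, 0, 0, 0, 1, 0.04, -0.016, -0.09, 0, 0, 0, 1, 0, 0, 0, 0, 0, 0, 1]}}

```text
clock: 20.2
tcp_pos: [0.574, -0.2912, 0.0967]
tool_rot: [2.285, 1.543, 0.343]
contact_force: [-0.6, 0.3, -3.1]
finger_gap: 0.087
gripper_force: 58.7
```

{"name": "move_arm", "arguments": {"deltas": [0.03, -0.01, -0.06, 0, 0, 0, 1, 0.03, -0.01, -0.06, 0, 0, 0, 1, 0, 0, 0, 0, 0, 0, 1]}}

```text
clock: 20.5
tcp_pos: [0.576, -0.2918, 0.0935]
tool_rot: [2.285, 1.543, 0.344]
contact_force: [0.8, 0.1, -3.0]
finger_gap: 0.087
gripper_force: 58.7
```

Run:
```python
from h import *
swhere();plan(*stand2(11.5,.5,52))
```

```text
stand [12.8  0.7 56.3] gap 0.08741273691122046 58.70357394218445
clock 20.5 shift units [ 0.02 -0.01 -0.15] turn units [ 0.01  0.02 -0.02] F [ 0.8  0.1 -3. ] q [ 0.31  0.38  0.1   2.08 -0.18  0.25  0.18]
```

{"name": "move_arm", "arguments": {"deltas": [0.01, -0.01, -0.06, 0, 0, 0, 1, 0.01, 0, -0.05, 0, 0, 0, 1, 0, 0, 0, 0, 0, 0, 1]}}

```text
clock: 20.8
tcp_pos: [0.5764, -0.292, 0.09]
tool_rot: [2.285, 1.543, 0.344]
contact_force: [0.3, 0.4, -2.5]
finger_gap: 0.085
gripper_force: 58.7
```

{"name": "move_arm", "arguments": {"deltas": [0.01, 0, -0.03, 0, 0, 0, 1, 0.02, -0.01, -0.03, 0, 0, 0, 1, 0, 0, 0, 0, 0, 0, 1]}}

```text
clock: 21.1
tcp_pos: [0.5775, -0.2924, 0.0884]
tool_rot: [2.285, 1.543, 0.344]
contact_force: [0.3, -0.4, -2.3]
finger_gap: 0.084
gripper_force: 58.7
```

Run:
```python
from h import *
swhere();s=robot.read_state();R,t=frame(STAND);print('F stand',(R.T@s['contact_force']).round(1))
```

```text
stand [12.2  0.7 51. ] gap 0.08430345697304593 58.70438039302826
F stand [-0.6 -0.2 -2.3]
```

{"name": "move_arm", "arguments": {"deltas": [0.02, -0.01, -0.045, 0, 0, 0, 1, 0, 0, 0, 0, 0, 0, 1]}}

```text
clock: 21.3
tcp_pos: [0.578, -0.2927, 0.087]
tool_rot: [2.285, 1.543, 0.344]
contact_force: [0.0, 0.1, -2.3]
finger_gap: 0.087
gripper_force: 58.7
```

{"name": "move_arm", "arguments": {"deltas": [0.02, -0.01, -0.045, 0, 0, 0, 1, 0, 0, 0, 0, 0, 0, 1]}}

```text
clock: 21.5
tcp_pos: [0.5784, -0.2932, 0.0867]
tool_rot: [2.285, 1.542, 0.344]
contact_force: [-8.5, 2.8, 9.8]
finger_gap: 0.085
gripper_force: 61.1
```

The ledge is touched (about 12–15 N). I'll lift it a hair and slide towards the backboard face until contact.

{"name": "move_arm", "arguments": {"deltas": [-0.02, 0.005, 0.04, 0, 0, 0, 1, -0.06, 0.02, -0.03, 0, 0, 0, 1, -0.06, 0.02, -0.03, 0, 0, 0, 1, -0.04, 0.02, -0.02, 0, 0, 0, 1, 0, 0, 0, 0, 0, 0, 1]}}

```text
clock: 22.0
tcp_pos: [0.5728, -0.2909, 0.0842]
tool_rot: [2.285, 1.543, 0.343]
contact_force: [-0.4, -0.3, -2.3]
finger_gap: 0.086
gripper_force: 58.8
```

{"name": "move_arm", "arguments": {"deltas": [-0.028, 0.011, -0.014, 0, 0, 0, 1, -0.014, 0.006, -0.007, 0, 0, 0, 1, 0, 0, 0, 0, 0, 0, 1]}}

```text
clock: 22.3
tcp_pos: [0.5719, -0.2905, 0.0839]
tool_rot: [2.285, 1.543, 0.344]
contact_force: [-0.3, -0.1, -1.7]
finger_gap: 0.083
gripper_force: 58.8
```

Run:
```python
from h import *
swhere();s=robot.read_state();R,t=frame(STAND);print('F stand',(R.T@s['contact_force']).round(1),'M',(R.T@s['ft_torque']).round(2));plan(*stand2(4,.5,49))
```

```text
stand [ 4.9  0.3 49.4] gap 0.08320430362647238 58.7813526391983
F stand [-1.  -0.2 -1.5] M [-0.01  0.71  0.05]
clock 22.3 shift units [-0.02  0.01 -0.03] turn units [ 0.01  0.02 -0.02] F [-0.3 -0.1 -1.7] q [ 0.32  0.39  0.09  2.09 -0.19  0.23  0.19]
```

{"name": "move_arm", "arguments": {"deltas": [-0.028, 0.011, -0.014, 0, 0, 0, 1, 0, 0, 0, 0, 0, 0, 1]}}

```text
clock: 22.5
tcp_pos: [0.571, -0.2902, 0.0835]
tool_rot: [2.285, 1.543, 0.344]
contact_force: [-0.1, 0.4, -2.6]
finger_gap: 0.088
gripper_force: 58.8
```

{"name": "move_arm", "arguments": {"deltas": [-0.028, 0.011, -0.014, 0, 0, 0, 1, 0, 0, 0, 0, 0, 0, 1]}}

```text
clock: 22.7
tcp_pos: [0.5701, -0.2899, 0.0831]
tool_rot: [2.285, 1.542, 0.344]
contact_force: [-0.9, -0.2, -1.3]
finger_gap: 0.085
gripper_force: 58.8
```

{"name": "move_arm", "arguments": {"deltas": [-0.028, 0.011, -0.014, 0, 0, 0, 1, 0, 0, 0, 0, 0, 0, 1]}}

```text
clock: 22.9
tcp_pos: [0.5698, -0.2897, 0.083]
tool_rot: [2.284, 1.542, 0.344]
contact_force: [0.8, -0.1, -2.9]
finger_gap: 0.082
gripper_force: 58.7
```

Run:
```python
from h import *
swhere();s=robot.read_state();R,t=frame(STAND);print('F stand',(R.T@s['contact_force']).round(1),'M',(R.T@s['ft_torque']).round(2))
```

```text
stand [ 2.5  0.3 49.6] gap 0.08208458575929305 58.660268783569336
F stand [-0.5  0.2 -3. ] M [ 0.01  0.43 -0.08]
```

{"name": "move_arm", "arguments": {"deltas": [-0.03, 0.012, -0.015, 0, 0, 0, 1, 0, 0, 0, 0, 0, 0, 1]}}

```text
clock: 23.1
tcp_pos: [0.5696, -0.2896, 0.083]
tool_rot: [2.283, 1.541, 0.345]
contact_force: [4.4, -1.3, -3.2]
finger_gap: 0.086
gripper_force: 58.5
```

Run:
```python
from h import *
swhere();s=robot.read_state();R,t=frame(STAND);print('F stand',(R.T@s['contact_force']).round(1),'M',(R.T@s['ft_torque']).round(2))
```

```text
stand [ 2.3  0.3 49.7] gap 0.08629947205456945 58.50785851478577
F stand [ 2.8  0.5 -4.8] M [-0.03 -0.28 -0.18]
```

{"name": "move_arm", "arguments": {"deltas": [0.008, -0.003, -0.018, 0, 0, 0, 1, 0.008, -0.003, -0.018, 0, 0, 0, 1, 0, 0, 0, 0, 0, 0, 1]}}

```text
clock: 23.4
tcp_pos: [0.5698, -0.29, 0.0825]
tool_rot: [2.283, 1.541, 0.345]
contact_force: [-0.7, -0.2, 6.8]
finger_gap: 0.087
gripper_force: 60.2
```

Run:
```python
from h import *
swhere();s=robot.read_state();R,t=frame(STAND);print('F stand',(R.T@s['contact_force']).round(1),'M',(R.T@s['ft_torque']).round(2))
```

```text
stand [ 2.4  0.1 49.1] gap 0.08656424112432577 60.15475809574127
F stand [ 2.3 -0.4  6.4] M [ 0.16 -0.16 -0.16]
```

The plate is seated on the ledge and against the face. I'll open the jaws and retreat straight up the face direction.

{"name": "move_arm", "arguments": {"deltas": [0, 0, 0, 0, 0, 0, 0.85, 0, 0, 0, 0, 0, 0, 0.75, 0, 0, 0, 0, 0, 0, 0.65, 0, 0, 0, 0, 0, 0, 0.65, -0.05, 0.02, 0.12, 0, 0, 0, 0.65, -0.13, 0.05, 0.3, 0, 0, 0, 0.65, -0.2, 0.08, 0.45, 0, 0, 0, 0.65, -0.26, 0.1, 0.6, 0, 0, 0, 0.65, -0.26, 0.1, 0.6, 0, 0, 0, 0.65, -0.26, 0.1, 0.6, 0, 0, 0, 0.65, -0.26, 0.1, 0.6, 0, 0, 0, 0.65, 0, 0, 0, 0, 0, 0, 0.65]}}

```text
clock: 24.6
tcp_pos: [0.5267, -0.2733, 0.1826]
tool_rot: [2.282, 1.54, 0.347]
contact_force: [-0.2, -0.2, -1.3]
finger_gap: 0.354
gripper_force: 0.0
```

Run:
```python
from h import *
swhere()
R,t=frame([.5860,-.2965,.035,-.385]);out=[]
for n,w,h in(('scene',66,50),('side',66,50),('wrist',132,100)):
    P=camera_params(n);im=capture(n);cv2.imwrite(f'pics/{n}9.png',im[...,::-1]);k=396//w
    c0=proj(n,R@np.array([0,0,.06])+t,P)[0];x,y=(int(max(0,c0[0]-w/2)),int(max(0,c0[1]-h/2)))
    if n=='wrist':x=min(x,640-w);y=min(y,400-h)
    c=cv2.resize(im[y:y+h,x:x+w,::-1],(w*k,h*k),interpolation=cv2.INTER_CUBIC)
    pts=[(0,-60,60),(0,60,60),(28,-75,12),(28,75,12),(8,-22,110),(8,22,110),(8,-50,70),(8,50,70)]
    for i,q in enumerate(proj(n,[R@(np.array(X)/1e3)+t for X in pts],P)):
        cv2.drawMarker(c,tuple(int(v) for v in (q-[x,y])*k+k/2),(0,0,255) if i<4 else (0,255,0),0,8,1)
    out.append(c);print(n,c.shape,x,y)
H=300
out=[cv2.copyMakeBorder(o[:300],0,300-min(300,o.shape[0]),0,396-o.shape[1],cv2.BORDER_CONSTANT) for o in out]
cv2.imwrite('pics/m9.png',np.vstack([np.hstack(out[:2]),np.hstack([out[2],np.zeros_like(out[2])])]))
```

```text
stand [  2.8  -0.7 159.4] gap 0.3541754203291551 0.0
scene (300, 396, 3) 231 147
side (300, 396, 3) 313 140
wrist (300, 396, 3) 250 140
```

View pics/m9.png

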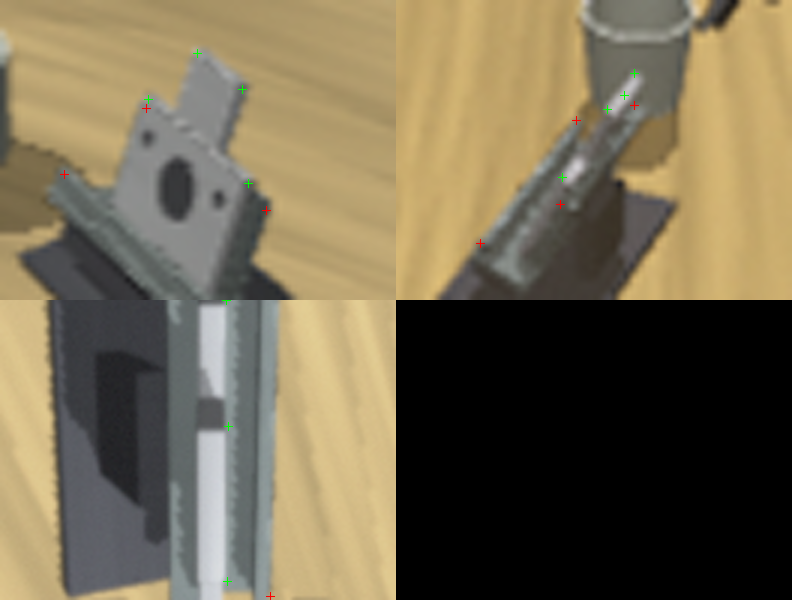

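The plate stands upright on the ledge, tab up, and its edges match the model in the scene and wrist views (tab corners near scene crop (197,53) and (242,90), within about 1–2 mm). It lies parallel and flush to the backboard. Now back to the peg to shut the keeper.

```bash
cat >> h.py <<'E'
def pegpose(th,phi,z):
    R,t=frame(COMB);Rt=Ro.from_rotvec(R[:,2]*np.radians(phi)).as_matrix()@np.c_[R[:,1],R[:,0],-R[:,2]]
    return Rt,R@(np.array([80*np.sin(th),142-80*np.cos(th),z])/1e3)+t
E
python3 - <<'E'
from h import *
plan(*pegpose(1.535,45,200))
E
```

```text
clock 24.75 shift units [ 2.67 19.11  2.74] turn units [-3.13  0.83  9.31] F [ 0.2 -0.3  0.1] q [ 0.24  0.16  0.18  2.12 -0.1   0.43  0.11]
```

{"name": "move_arm", "arguments": {"deltas": [-0.1, 0.1, 0.6, 0, 0, 0, 0.5, -0.1, 0.3, 0.8, 0, 0, 0, 0.4, 0, 0.8, 0.7, 0, 0, 0, 0.4, 0.1, 1, 0.4, -0.3, 0.08, 0.9, 0.4, 0.2, 1, 0.2, -0.3, 0.08, 0.9, 0.4, 0.2, 1, 0, -0.3, 0.08, 0.9, 0.4, 0.2, 1, 0, -0.3, 0.08, 0.9, 0.4, 0.2, 1, 0, -0.3, 0.08, 0.9, 0.4, 0.2, 1, 0, -0.3, 0.08, 0.9, 0.4, 0.2, 1, 0, -0.3, 0.08, 0.9, 0.4, 0.2, 1, 0, -0.3, 0.08, 0.9, 0.4, 0.2, 1, 0, -0.3, 0.08, 0.9, 0.4]}}

```text
clock: 25.95
tcp_pos: [0.5713, 0.0344, 0.2591]
tool_rot: [1.348, 2.367, 0.22]
contact_force: [-0.1, -0.7, 0.2]
finger_gap: 0.604
gripper_force: 0.0
```

Run:
```python
from h import *
plan(*pegpose(1.535,45,200))
```

```text
clock 25.95 shift units [1.17 8.87 0.09] turn units [-0.41  0.08  1.17] F [-0.1 -0.7  0.2] q [-0.15  0.04 -0.11  2.04  0.28  0.67  0.1 ]
```

{"name": "move_arm", "arguments": {"deltas": [0.1, 0.9, 0, -0.1, 0.02, 0.3, 0.4, 0.1, 0.9, 0, -0.1, 0.02, 0.3, 0.4, 0.1, 0.9, 0, -0.1, 0.02, 0.3, 0.4, 0.1, 0.9, 0, -0.1, 0.02, 0.27, 0.4, 0.1, 0.9, 0, 0, 0, 0, 0.4, 0.1, 0.9, 0, 0, 0, 0, 0.4, 0.1, 0.9, 0, 0, 0, 0, 0.4, 0.15, 0.9, 0.04, 0, 0, 0, 0.4, 0.15, 0.9, 0.05, 0, 0, 0, 0.4, 0.17, 0.77, 0, 0, 0, 0, 0.4, 0, 0, 0, 0, 0, 0, 0.4]}}

```text
clock: 27.05
tcp_pos: [0.6058, 0.3034, 0.261]
tool_rot: [1.189, 2.452, 0.202]
contact_force: [0.4, -0.0, 0.1]
finger_gap: 0.601
gripper_force: 0.0
```

Run:
```python
from h import *
where();plan(*pegpose(1.535,45,150));plan(*pegpose(1.535,45,112.6))
im=capture('wrist');P=camera_params('wrist');R,t=frame(COMB);th=1.535
u=proj('wrist',[R@(np.array([80*np.sin(th),142-80*np.cos(th),163])/1e3)+t,R@(np.array([30,142,129])/1e3)+t],P);print(u.round(0))
g=im.mean(2).astype(int);print(g[int(u[0,1])-16:int(u[0,1])+18:4,int(u[0,0])-24:int(u[0,0])+26:4])
```

```text
comb [ 78.7 141.9 199.8] gap 0.6014360272012952 0.0
clock 27.05 shift units [ 0.72 -0.18 -1.49] turn units [-0.04 -0.01 -0.  ] F [ 0.4 -0.   0.1] q [-0.5   0.29 -0.25  1.74  0.51  0.89 -0.35]
clock 27.05 shift units [ 1.25 -0.24 -2.62] turn units [-0.04 -0.01 -0.  ] F [ 0.4 -0.   0.1] q [-0.5   0.29 -0.25  1.74  0.51  0.89 -0.35]
[[321. 216.]
 [282. 160.]]
[[188 190 108 102  43  38  44  65 141 143 118 103 106]
 [189 191 178  85  42  39  39  67  65 111 104 102 103]
 [191 188 188 121  41  41  40  73  85  64 100 101 103]
 [188 186 190  95  79  94  66  68 103  82  70 115 141]
 [186 190 187 101 106 107 105  73 101 102  77  94 143]
 [190 187 191 105 111 110 107  91 103 103 103  74  86]
 [185 190 111 140 121 114 115 126 104 102 103 100  68]
 [188 194 180 154 143 142 143 143 132 103 102 102 101]
 [194 182 185 191 173 148 145 174 175 149 104 100 102]]
```

Run:
```python
from h import *
im=capture('wrist');P=camera_params('wrist');R,t=frame(COMB)
g=im.mean(2)
for v in range(150,232,4):
    row=g[v,270:360];xs=np.where(row<62)[0]+270;print(v,xs.min() if len(xs) else '',xs.max() if len(xs) else '',len(xs),end=' | ')
print()
for th in(1.45,1.535,1.62,1.7):
    print(th,proj('wrist',[R@(np.array([80*np.sin(th),142-80*np.cos(th),z])/1e3)+t for z in(163,129)]+[R@(np.array([r*np.sin(th),142-r*np.cos(th),129])/1e3)+t for r in(0,150,229)],P).round(0).tolist())
```

```text
150 281 283 3 | 154 285 286 2 | 158 288 290 3 | 162 292 294 3 | 166 270 297 4 | 170 270 300 7 | 174 270 304 13 | 178 273 308 12 | 182 278 311 7 | 186 315 315 1 | 190 318 319 2 | 194 322 322 1 | 198 314 326 13 | 202 312 330 16 | 206 312 334 17 | 210 312 338 6 | 214 341 341 1 | 218 344 345 2 | 222 348 348 1 | 226 352 352 1 | 230 355 355 1 | 
1.45 [[316.0, 219.0], [316.0, 205.0], [255.0, 132.0], [363.0, 260.0], [408.0, 314.0]]
1.535 [[323.0, 214.0], [322.0, 200.0], [255.0, 132.0], [373.0, 252.0], [424.0, 303.0]]
1.62 [[329.0, 208.0], [328.0, 195.0], [255.0, 132.0], [383.0, 243.0], [439.0, 291.0]]
1.7 [[334.0, 202.0], [332.0, 189.0], [255.0, 132.0], [393.0, 234.0], [453.0, 279.0]]
```

The peg top is at about (315.5,216), which puts the keeper at θ≈1.46: it lagged the hand slightly along the pads. I'll turn the jaws so that they close along the swing direction and drive it positively.

Run:
```python
from h import *
plan(*pegpose(1.47,84,160));plan(*pegpose(1.47,84,112.6))
```

```text
clock 27.15 shift units [ 0.54 -0.19 -1.2 ] turn units [-2.74  0.32  5.93] F [ 0.  -0.1 -0.4] q [-0.5   0.28 -0.25  1.74  0.51  0.89 -0.35]
clock 27.15 shift units [ 1.2  -0.27 -2.63] turn units [-2.74  0.32  5.93] F [ 0.  -0.1 -0.4] q [-0.5   0.28 -0.25  1.74  0.51  0.89 -0.35]
```

{"name": "move_arm", "arguments": {"deltas": [0.09, -0.04, -0.2, -0.46, 0.05, 0.99, 0.4, 0.09, -0.03, -0.2, -0.46, 0.05, 0.99, 0.4, 0.09, -0.03, -0.2, -0.46, 0.05, 0.99, 0.4, 0.09, -0.03, -0.2, -0.46, 0.06, 0.99, 0.4, 0.09, -0.03, -0.2, -0.45, 0.06, 0.99, 0.4, 0.09, -0.03, -0.2, -0.45, 0.05, 0.98, 0.4, 0.16, -0.02, -0.35, 0, 0, 0, 0.4, 0.16, -0.02, -0.36, 0, 0, 0, 0.4, 0.17, -0.02, -0.36, 0, 0, 0, 0.4, 0.17, -0.02, -0.36, 0, 0, 0, 0.4, 0, 0, 0, 0, 0, 0, 0.4]}}

```text
clock: 28.25
tcp_pos: [0.6424, 0.29, 0.1815]
tool_rot: [0.302, 2.69, -0.003]
contact_force: [0.3, -0.3, -1.1]
finger_gap: 0.6
gripper_force: 0.0
```

{"name": "move_arm", "arguments": {"deltas": [0, 0, 0, 0, 0, 0, 0.7, 0, 0, 0, 0, 0, 0, 1, 0, 0, 0, 0, 0, 0, 1, 0, 0, 0, 0, 0, 0, 1, 0, 0, 0, 0, 0, 0, 1]}}

```text
clock: 28.75
tcp_pos: [0.6426, 0.2919, 0.185]
tool_rot: [0.299, 2.687, 0.002]
contact_force: [-2.4, 0.8, 4.1]
finger_gap: 0.139
gripper_force: 58.5
```

Run:
```python
from h import *
where();s=robot.read_state();R,t=frame(COMB);g=R.T@(s['tcp_pos']-t)*1e3
a0=np.arctan2(g[0],142-g[1]);print(a0,np.hypot(g[0],142-g[1]),s['q'].round(2),s['contact_force'].round(1))
n=14;th=np.linspace(a0,0,n+1);print((R[:,2]*(th[1]-th[0])/np.radians(6)).round(2))
P=np.array([R@[.08*np.sin(a),.142-.08*np.cos(a),0] for a in th]);print((np.diff(P,axis=0)/.03).round(2).tolist())
```

```text
comb [ 81.1 134.7 115. ] gap 0.13931485738550362 58.51909875869751
1.4809123327294733 81.3890172986459 [-0.41  0.41 -0.32  1.77  0.64  0.76  0.24] [-2.4  0.8  4.1]
[ 0.42 -0.05 -0.92]
[[-0.07, -0.27, -0.02], [-0.09, -0.26, -0.03], [-0.12, -0.25, -0.04], [-0.14, -0.24, -0.05], [-0.16, -0.22, -0.06], [-0.18, -0.2, -0.07], [-0.2, -0.18, -0.08], [-0.22, -0.15, -0.09], [-0.23, -0.13, -0.1], [-0.24, -0.1, -0.11], [-0.25, -0.07, -0.11], [-0.25, -0.04, -0.12], [-0.26, -0.01, -0.12], [-0.26, 0.02, -0.12]]
```

{"name": "move_arm", "arguments": {"deltas": [-0.07, -0.27, -0.02, 0.42, -0.05, -0.92, 1, -0.09, -0.26, -0.03, 0.42, -0.05, -0.92, 1, -0.12, -0.25, -0.04, 0.42, -0.05, -0.92, 1, -0.14, -0.24, -0.05, 0.42, -0.05, -0.92, 1, -0.16, -0.22, -0.06, 0.42, -0.05, -0.92, 1, -0.18, -0.2, -0.07, 0.42, -0.05, -0.92, 1, -0.2, -0.18, -0.08, 0.42, -0.05, -0.92, 1, 0, 0, 0, 0, 0, 0, 1]}}

```text
clock: 29.55
tcp_pos: [0.6125, 0.2425, 0.1737]
tool_rot: [1.268, 2.411, 0.214]
contact_force: [-3.6, -0.2, 2.3]
finger_gap: 0.138
gripper_force: 59.2
```

{"name": "move_arm", "arguments": {"deltas": [-0.22, -0.15, -0.09, 0.42, -0.05, -0.92, 1, -0.23, -0.13, -0.1, 0.42, -0.05, -0.92, 1, -0.24, -0.1, -0.11, 0.42, -0.05, -0.92, 1, -0.25, -0.07, -0.11, 0.42, -0.05, -0.92, 1, -0.25, -0.04, -0.12, 0.42, -0.05, -0.92, 1, 0, 0, 0, 0, 0, 0, 1]}}

```text
clock: 30.15
tcp_pos: [0.5767, 0.2274, 0.1579]
tool_rot: [1.884, 2.024, 0.354]
contact_force: [-5.7, -1.6, 6.2]
finger_gap: 0.137
gripper_force: 59.9
```

```bash
cat >> h.py <<'E'
def ang():
    where();s=robot.read_state();R,t=frame(COMB);g=R.T@(s['tcp_pos']-t)*1e3
    print('theta',np.arctan2(g[0],142-g[1]),'r',np.hypot(g[0],142-g[1]),s['q'].round(2),'F comb',(R.T@s['contact_force']).round(1))
    plan(*pegpose(0,0,g[2]))
E
python3 -c "
from h import *
ang()"
```

```text
comb [ 17.   63.  114.9] gap 0.13712947317677598 59.85941827297211
theta 0.21227075352131927 r 80.81467905726407 [-0.58  0.28 -0.06  2.01  0.58  0.6  -1.01] F comb [-2.3 -2.3  7.9]
clock 30.15 shift units [-0.51  0.03 -0.24] turn units [ 0.81 -0.11 -1.62] F [-5.7 -1.6  6.2] q [-0.58  0.28 -0.06  2.01  0.58  0.6  -1.01]
```

{"name": "move_arm", "arguments": {"deltas": [-0.17, 0, -0.08, 0.27, -0.04, -0.54, 1, -0.17, 0.01, -0.08, 0.27, -0.04, -0.54, 1, -0.17, 0.02, -0.08, 0.27, -0.03, -0.54, 1, 0, 0, 0, 0, 0, 0, 1]}}

```text
clock: 30.55
tcp_pos: [0.5619, 0.2275, 0.151]
tool_rot: [2.081, 1.851, 0.409]
contact_force: [-7.9, -3.9, 9.4]
finger_gap: 0.135
gripper_force: 60.1
```

```bash
python3 -c "
from h import *
ang()"
```

```text
comb [  0.8  61.4 114.8] gap 0.1352280416417801 60.14258801937103
theta 0.010483495459104444 r 80.6379866108931 [-0.63  0.27 -0.02  2.05  0.58  0.57 -1.22] F comb [-2.8 -4.8 11.6]
clock 30.55 shift units [-0.02  0.02 -0.01] turn units [0.02 0.   0.  ] F [-7.9 -3.9  9.4] q [-0.63  0.27 -0.02  2.05  0.58  0.57 -1.22]
```

{"name": "move_arm", "arguments": {"deltas": [-0.05, 0, -0.02, 0, 0, 0, 1, 0, 0, 0, 0, 0, 0, 1]}}

```text
clock: 30.75
tcp_pos: [0.5612, 0.2276, 0.1507]
tool_rot: [2.079, 1.852, 0.41]
contact_force: [-4.8, -3.8, 8.7]
finger_gap: 0.141
gripper_force: 60.0
```

```bash
python3 -c "
from h import *
ang()"
```

```text
comb [1.000e-01 6.140e+01 1.148e+02] gap 0.1408839717778797 59.95837390422821
theta 0.000999628450979047 r 80.6162301900145 [-0.63  0.27 -0.02  2.06  0.59  0.57 -1.23] F comb [-0.2 -4.3  9.7]
clock 30.75 shift units [-0.    0.02 -0.  ] turn units [ 0.02  0.01 -0.01] F [-4.8 -3.8  8.7] q [-0.63  0.27 -0.02  2.06  0.59  0.57 -1.23]
```

The keeper is shut (θ≈0, slight resistance at the stop). I'll release and lift clear.

{"name": "move_arm", "arguments": {"deltas": [0, 0, 0, 0, 0, 0, 0.7, 0, 0, 0, 0, 0, 0, 0.4, 0, 0, 0, 0, 0, 0, 0.4, -0.1, 0.01, 0.22, 0, 0, 0, 0.4, -0.21, 0.02, 0.45, 0, 0, 0, 0.4, -0.21, 0.03, 0.45, 0, 0, 0, 0.4, -0.3, 0.03, 0.65, 0, 0, 0, 0.4, -0.3, 0.03, 0.65, 0, 0, 0, 0.4, -0.3, 0.03, 0.65, 0, 0, 0, 0.4, -0.3, 0.03, 0.65, 0, 0, 0, 0.4, 0, 0, 0, 0, 0, 0, 0.4, 0, 0, 0, 0, 0, 0, 0.4]}}

```text
clock: 31.95
tcp_pos: [0.5095, 0.2344, 0.2624]
tool_rot: [2.079, 1.854, 0.413]
contact_force: [0.2, -0.4, -0.5]
finger_gap: 0.602
gripper_force: 0.0
```

Run:
```python
from h import *
where();R,t=frame(COMB);Q,u0=frame([.5860,-.2965,.035,-.385])
im=capture('wrist');P=camera_params('wrist');cv2.imwrite('pics/wrist10.png',im[...,::-1]);g=im.mean(2)
u=proj('wrist',[R@(np.array(X)/1e3)+t for X in[(0,0,129),(0,-40,129),(0,-80,129),(0,62,163)]],P);print(u.round(0).tolist())
for q in u[:3]:
    # profile across the bar (comb x direction)
    v=proj('wrist',[R@(np.array([dx,{0:0,1:-40,2:-80}[[tuple(k) for k in u[:3]].index(tuple(q))],129])/1e3)+t for dx in range(-24,25,4)],P)
    print([int(g[int(b),int(a)]) if 0<=b<400 and 0<=a<640 else -1 for a,b in v])
# plate check: scene9 vs now around the stand
a=cv2.imread('pics/scene9.png').astype(int);b=capture('scene')[...,::-1].astype(int);cv2.imwrite('pics/scene10.png',b)
d=np.abs(a-b).max(2);print('stand change',d[150:200,235:290].max(),(d[150:200,235:290]>40).sum())
a0=cv2.imread('pics/scene0.png').astype(int);d=np.abs(a0-b).max(2)
for n,(x,y) in dict(gear=(339,198),bottle=(293,235),jar=(222,163),shaft=(238,222)).items():print(n,(d[y-15:y+15,x-15:x+15]>40).sum())
```

```text
comb [  0.   62.1 238.1] gap 0.6017453464244829 0.0
[[320.0, 243.0], [320.0, 276.0], [320.0, 305.0], [321.0, 198.0]]
[91, 91, 89, 91, 86, 93, 94, 95, 87, 92, 90, 91, 90]
[89, 90, 89, 90, 77, 93, 96, 99, 88, 91, 89, 91, 90]
[187, 180, 168, 181, 115, 94, 99, 102, 175, 190, 190, 188, 187]
stand change 15 0
gear 0
bottle 0
jar 0
shaft 0[ WARN:0@0.916] global loadsave.cpp:1063 imwrite_ Unsupported depth image for selected encoder is fallbacked to CV_8U.
```

The wrist profile puts the bar centred at x≈0 at y=-80 (shut). The plate has not moved since it was placed, and the bystanders are unchanged, so I'll hand in.

```bash
python3 -c "
from workcell import job
print(job.sign_off())"
```

```text
the job is handed in; nothing more can be done
None
```

I handed the job in at about 32 s: the tab plate stands tab up on the stand ledge, flush against the backboard and centred to within about 3 mm, the keeper is shut again, and camera checks show the gear, bottle, shaft and jar unmoved; the other three plates were not handled, but I did not separately check them.

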